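# Fetch the sample jar from behind the reagent bottles and set it on the balance

## Task

The squat round jar has to go on the balance, but it stands in the back row of the reagent tray with two of the tall bottles close in front of it. Stand those two bottles on the drip tray at the side, then set the jar upright in the middle of the balance's pan, and only then put each of the two bottles back upright on the very spot in the reagent tray where it stood at the start. Leave the square jar and the beaker where they are and let nothing tip over.

Things in the scene. Friction and masses are not known exactly. Their poses are not given: they have to be found in the camera images.
- amber_mid (a point): Tall bottle of brown glass, round: body 58 mm across up to 84 mm, rounded shoulder, neck, ribbed black screw cap 34 mm across between heights 116 and 142 mm (the top). About 0.3 kg. Its point is on the axis, half-way up, z up. The point is 71 mm above the underside. It can be lifted by the cap. At the start it stands on one of the three front places of the reagent tray (shuffled).
- white_mid (a point): Tall bottle of white plastic, a straight round cylinder 58 mm across up to 92 mm with a flat shoulder and a wide ribbed white screw cap 48 mm across between heights 104 and 130 mm (the top). About 0.2 kg. Its point is on the axis, half-way up, z up. The point is 65 mm above the underside. It can be lifted by the cap. On one of the three front places at the start (shuffled).
- conical_mid (a point): Tall bottle of clear glass, faintly green, round: body 56 mm across up to 60 mm, then a long cone narrowing to a slim neck, small black screw cap 27 mm across between heights 132 and 158 mm (the top). About 0.26 kg. Its point is on the axis, half-way up, z up. The point is 79 mm above the underside. It can be lifted by the cap. On one of the three front places at the start (shuffled).
- jar_mid (a point): The wanted jar: squat round jar of brown glass, 55 mm across, with a flat black lid 56 mm across between heights 34 and 50 mm (the top). About 0.14 kg. Its point is on the axis, half-way up, z up. The point is 25 mm above the underside. It stands on one of the two rear places of the reagent tray; the two bottles that stand in its way are the two nearest it (about 64 mm between axes, 7 mm of air), the third is about 135 mm away.
- square_mid (a point): Small square clear-glass jar, 40 x 40 mm, 45 mm high with a white cap 26 mm across, on the other rear place of the reagent tray, 84 mm beside the squat jar. To be left alone. Its point is at its centre, 22.5 mm above the underside.
- beaker_mid (a point): Empty milky plastic beaker, 68 mm across, 92 mm high, standing on the bench before the reagent tray. To be left alone. Its point is on its axis, 46 mm above the bench.
- tray: Reagent tray, cream plastic, 150 mm (x) by 290 mm (y), rim 16 mm high and 4 mm thick, inner floor 4 mm above the bench; fixed to the bench. Origin: centre of the underside; x points away from the robot towards the rear row. Thin moulded circles (flat to the touch) mark five places: three in front at x = -36 mm, y = -84, 0 and +84 mm, two behind at x = +12 mm, y = -42 and +42 mm. Things stand within 3 mm of these.
- drip: Drip tray, the side area: empty grey plastic tray, 220 mm (x) by 160 mm (y), rim 14 mm high and 4 mm thick, inner floor 4 mm above the bench; fixed. Origin: centre of the underside. It lies at the left or right of the reagent tray, the balance on the other side. Two bottles stand well at x = -45 and +45 mm on its middle line.
- pan (a point): Centre of the top of the balance's round white pan: 146 mm across, flat, 46 mm above the bench; rigid and fixed. The balance is a cream bench scale 208 mm long and 160 mm wide with a control panel on the robot's side; z up. (A second scale with a beaker on it at the far back is not meant.)
Mind the look-alikes: they are no part of the job. Of the things that look like the part that bears jar_mid, take the one that is nearest to the robot's base at the start. Leave any pink or turquoise look-alike of the part that bears white_mid alone.

How it is judged (in metres and radians):
On the way, in this order (a step that is already met when the one before it is completed fails the run):
1. the two bottles in front of the squat jar stand on the drip tray, released, and the jar is still in its place ((((x of amber_mid in the frame of drip between -0.085 and 0.085 m and y of amber_mid in the frame of drip between -0.055 and 0.055 m and z of amber_mid in the frame of drip between 0.069 and 0.081 m and angle between amber_mid's own z axis and vertical below 0.08 rad and contact force between the fingers and amber below 0.3 N) and (x of white_mid in the frame of drip between -0.085 and 0.085 m and y of white_mid in the frame of drip between -0.055 and 0.055 m and z of white_mid in the frame of drip between 0.063 and 0.075 m and angle between white_mid's own z axis and vertical below 0.08 rad and contact force between the fingers and white below 0.3 N)) or ((x of amber_mid in the frame of drip between -0.085 and 0.085 m and y of amber_mid in the frame of drip between -0.055 and 0.055 m and z of amber_mid in the frame of drip between 0.069 and 0.081 m and angle between amber_mid's own z axis and vertical below 0.08 rad and contact force between the fingers and amber below 0.3 N) and (x of conical_mid in the frame of drip between -0.085 and 0.085 m and y of conical_mid in the frame of drip between -0.055 and 0.055 m and z of conical_mid in the frame of drip between 0.077 and 0.089 m and angle between conical_mid's own z axis and vertical below 0.08 rad and contact force between the fingers and conical below 0.3 N)) or ((x of white_mid in the frame of drip between -0.085 and 0.085 m and y of white_mid in the frame of drip between -0.055 and 0.055 m and z of white_mid in the frame of drip between 0.063 and 0.075 m and angle between white_mid's own z axis and vertical below 0.08 rad and contact force between the fingers and white below 0.3 N) and (x of conical_mid in the frame of drip between -0.085 and 0.085 m and y of conical_mid in the frame of drip between -0.055 and 0.055 m and z of conical_mid in the frame of drip between 0.077 and 0.089 m and angle between conical_mid's own z axis and vertical below 0.08 rad and contact force between the fingers and conical below 0.3 N))) and horizontal distance between each of amber_mid, white_mid, conical_mid and jar_mid above 0.1 m and distance of jar_mid from where it was at the start of the episode below 0.012 m), for 0.2 s.
2. the jar stands released in the middle of the pan, the two bottles still on the drip tray ((((x of amber_mid in the frame of drip between -0.085 and 0.085 m and y of amber_mid in the frame of drip between -0.055 and 0.055 m and z of amber_mid in the frame of drip between 0.069 and 0.081 m and angle between amber_mid's own z axis and vertical below 0.08 rad and contact force between the fingers and amber below 0.3 N) and (x of white_mid in the frame of drip between -0.085 and 0.085 m and y of white_mid in the frame of drip between -0.055 and 0.055 m and z of white_mid in the frame of drip between 0.063 and 0.075 m and angle between white_mid's own z axis and vertical below 0.08 rad and contact force between the fingers and white below 0.3 N)) or ((x of amber_mid in the frame of drip between -0.085 and 0.085 m and y of amber_mid in the frame of drip between -0.055 and 0.055 m and z of amber_mid in the frame of drip between 0.069 and 0.081 m and angle between amber_mid's own z axis and vertical below 0.08 rad and contact force between the fingers and amber below 0.3 N) and (x of conical_mid in the frame of drip between -0.085 and 0.085 m and y of conical_mid in the frame of drip between -0.055 and 0.055 m and z of conical_mid in the frame of drip between 0.077 and 0.089 m and angle between conical_mid's own z axis and vertical below 0.08 rad and contact force between the fingers and conical below 0.3 N)) or ((x of white_mid in the frame of drip between -0.085 and 0.085 m and y of white_mid in the frame of drip between -0.055 and 0.055 m and z of white_mid in the frame of drip between 0.063 and 0.075 m and angle between white_mid's own z axis and vertical below 0.08 rad and contact force between the fingers and white below 0.3 N) and (x of conical_mid in the frame of drip between -0.085 and 0.085 m and y of conical_mid in the frame of drip between -0.055 and 0.055 m and z of conical_mid in the frame of drip between 0.077 and 0.089 m and angle between conical_mid's own z axis and vertical below 0.08 rad and contact force between the fingers and conical below 0.3 N))) and horizontal distance between jar_mid and pan below 0.015 m and z of jar_mid in the frame of pan between 0.019 and 0.031 m and angle between jar_mid's own z axis and vertical below 0.08 rad and contact force between the fingers and jar below 0.3 N), for 0.2 s.
At the end, for the whole second after the job is handed in: The squat jar stands upright on the pan, its axis within 15 mm of the pan's centre; all three tall bottles stand upright within 15 mm of where each stood at the start; the square jar is within 15 mm of its start; all released and at rest (horizontal distance between jar_mid and pan below 0.015 m and z of jar_mid in the frame of pan between 0.019 and 0.031 m and angle between each of jar_mid, amber_mid, white_mid, conical_mid's own z axis and vertical below 0.08 rad and contact force between the fingers and jar below 0.3 N and distance of each of amber_mid, white_mid, conical_mid, square_mid from where it was at the start of the episode below 0.015 m and contact force between the fingers and amber below 0.3 N and linear speed of each of amber, white, conical, jar below 0.01 m/s and contact force between the fingers and white below 0.3 N and contact force between the fingers and conical below 0.3 N); the robot touches nothing.
It fails at once if a bottle or the jar tips over (angle between any of amber_mid, white_mid, conical_mid, jar_mid, square_mid, beaker_mid's own z axis and vertical above 0.7 rad).
It fails at once if the square jar is displaced by more than 15 mm (distance of square_mid from where it was at the start of the episode above 0.015 m).
It fails at once if the beaker is displaced by more than 20 mm (distance of beaker_mid from where it was at the start of the episode above 0.02 m).
It also fails if it takes over 123 s, if anything falls off the work surface, if the arm or the gripper's body presses on something with over 40 N, if the wrist force passes 120 N, or if a joint passes its speed limit or range.

## Robot

A 6-joint arm with a two-finger parallel gripper is mounted at the origin on the work surface. World frame = base frame: x ahead of the robot, y to its left, z up, the work surface at z = 0. Lengths are in mm, angles in rad, forces in N, time in s.
With the tool pointing down it reaches from about 325 to 850 mm from the base axis. Payload 15.5 kg.
Tool frame: the origin (TCP) lies on the front face of the gripper's body, between the roots of the fingers; the fingertips stand 78 mm ahead of it and the grasp point (between the pads) lies 60 mm ahead of it; y points along the fingers, x is the direction in which the jaws open and shut, and the axes are right-handed (so a half turn about y gives the same grasp; the last joint's range is limited). The gripper opens to 91 mm and grips with 3 to 60 N. Pads are 32 mm wide; open, the fingers measure 118 mm over their backs; the gripper's body (76 mm by 178 mm) begins 60 mm behind the grasp point.
Start: joints at [1.155, 0.494, 1.345, -0, 1.302, -0.096], TCP at [196.481, 593.315, 292.215] pointing down, gripper open.
Joint ranges: [-2.91, 2.91], [-0.82, 2.16], [0.22, 2.67], [-1.22, 4.37], [0.12, 2.79], [-3.08, 3.08]. Speed limits (rad/s): [1.89, 1.89, 2.57, 3.01, 3.01, 3.01].

## Interface

Orientations are given as a unit quaternion [x, y, z, w].
In Python, from plant import r gives the robot as it stands.
- The arm moves only by the tool move_arm, never from a script. Its argument "motion" is a list of rows, each an object of numbers: "jaw": the opening, from 0 (shut) to 1 (fully open); "tx", "ty", "tz": the shift along the tool's x, y, z in m; "twist": the turn about the tool's y in degrees. In form: [{"jaw": .., "tx": .., "ty": .., "tz": .., "twist": ..}, ...]. A call has 1 to 12 rows; each row shifts and turns the commanded pose from where the row before left it, along the tool's axes as they then stand; what a row does not reach is not made up. A row lasts 1/10 s, in which the tool goes at most 50 mm and 8.59 degrees, less where a joint would pass 70% of its speed; a pose out of reach is approached as far as the arm can. A call with a gripper value outside its range is refused whole. The fingers move at their own pace and stop on an object; "grip_force" is the grip in N (left out, the last holds). Time passes only in rows, so rows that do not move let the fingers close. It gives the time, the measured TCP pose, the force and the opening at its end, in the units of the state.
- r.state(): the state, without advancing time (a new reading comes with each control period).
- r.camera(name): name is "scene" or "top" or "wrist"; returns the picture (400x640x3 uint8, blue, green, red); there is no depth.
- r.get_calibration(name): a dict with "mtx" (3x3 intrinsics, pixels), "k1" (the pictures are not rectified: a ray, as slopes to the right and down, at radius r is drawn at 1 + k1 r^2 times it, then the intrinsics apply), "xyz" and "attitude" of the camera in the world; the wrist camera has in their place "hand_eye" (4x4, takes a point from camera to tool coordinates, whose origin is the TCP and whose axes are the tool frame's). Camera axes: x right, y up, looking along -z (the intrinsics and any distortion apply to the point x, -y, -z); pixel columns grow to the right and rows downward; lengths in mm; the calibration is good to about 2 mm. A picture is of the moment at which its call begins: read the wrist's pose just before it. get_calibration takes no time and is no camera call.
- r.finish_job(): hands the job in, once; it reports no verdict.
The state is a dict: "t": time; "q": joint angles; "qd": joint speeds; "tau": joint torques, N m; "ee_pos": TCP position; "tcp_rot": TCP orientation; "force": force on the tool from outside, world axes, zero at the start; "ft_torque": the same for the moment, N m; "grip_width": opening from 0.0 (shut) to 1.0 (fully open).
Only numpy, scipy, OpenCV 4.12 (cv2) and the standard library are available. Lean on these libraries where they do the work, as an engineer would, in place of code of your own. Each camera call takes 0.05 s, during which the arm holds its last target.

## Working session

There is one attempt and no reset: what is moved stays moved. The work goes in short steps, Python scripts to look and compute and a tool call to move; the robot and the scene stay as the last step left them, time stands still between calls to the robot, and variables do not carry over. Pictures are saved under pics/ and viewed, and the job is handed in when it is done.

Besides the shell and the picture viewer there is one more tool, called after "Emit:" as name([rows], argument=value, ...), one row to a line, values as JSON. move_arm: Moves the arm, as the interface text tells. Its arguments: {"type":"object","properties":{"motion":{"type":"array"},"grip_force":{"type":"number"}},"required":["motion"]}

```bash
ls; mkdir -p pics; python3 - <<'E'
from plant import r
import cv2
print(r.state())
for n in("scene","top","wrist"):
    print(n,r.get_calibration(n))
    cv2.imwrite(f"pics/{n}0.png",r.camera(n))
E
```

```text
pics
{'t': 0.0, 'q': array([ 1.15546437e+00,  4.94192175e-01,  1.34612911e+00,  1.20210066e-05,
        1.30250978e+00, -9.54793118e-02]), 'qd': array([ 7.42609543e-05, -9.60623975e-04,  2.89251932e-03, -1.20316304e-03,
       -5.96120680e-04, -7.55476235e-04]), 'tau': array([ 1.01517726e-03, -8.78834081e+01, -3.81855190e+01,  7.08130142e-02,
        5.34849451e-02, -1.48152158e-04]), 'ee_pos': array([196.38206624, 593.04352199, 291.63330634]), 'tcp_rot': array([ 0.5734606 ,  0.41361593, -0.41437563, -0.57302499]), 'force': array([-0.69011365,  0.11984201,  0.10769925]), 'ft_torque': array([ 0.01135852, -0.00997712, -0.0342531 ]), 'grip_width': 1.001820938576183}
scene {'mtx': array([[373.24571189,   0.        , 322.28227107],
       [  0.        , 373.24571189, 199.2961185 ],
       [  0.        ,   0.        ,   1.        ]]), 'k1': 0.013804255361330025, 'xyz': array([1334.58523403, -341.60154118,  601.52476773]), 'attitude': array([0.41406995, 0.26890676, 0.48952596, 0.71874861])}
top {'mtx': array([[383.99069505,   0.        , 316.88440335],
       [  0.        , 383.99069505, 200.4964171 ],
       [  0.        ,   0.        ,   1.        ]]), 'k1': -0.05707486099815919, 'xyz': array([515.34042377,   8.9511593 , 996.29185779]), 'attitude': array([ 0.01004187, -0.02360104, -0.69878381,  0.71487295])}
wrist {'mtx': array([[287.82512184,   0.        , 322.26595036],
       [  0.        , 287.82512184, 198.21018147],
       [  0.        ,   0.        ,   1.        ]]), 'k1': -0.0495082943139552, 'hand_eye': array([[ 9.99999743e-01,  6.74351267e-04,  2.42569575e-04,
        -2.63219475e-01],
       [ 4.50825912e-05,  2.78611722e-01, -9.60403824e-01,
        -9.27801192e+01],
       [-7.15232263e-04,  9.60403589e-01,  2.78611621e-01,
         7.89834424e+01],
       [ 0.00000000e+00,  0.00000000e+00,  0.00000000e+00,
         1.00000000e+00]])}
```

View pics/top0.png

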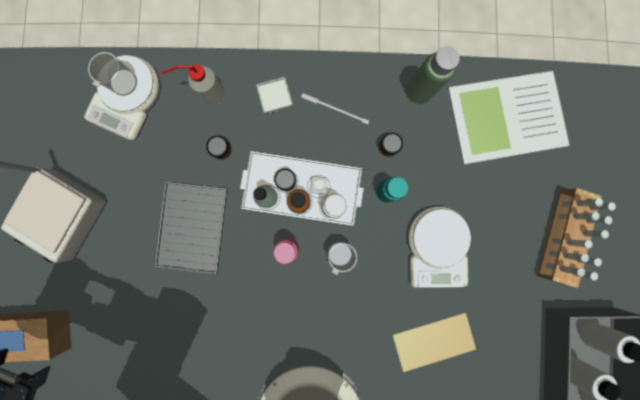

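View pics/scene0.png

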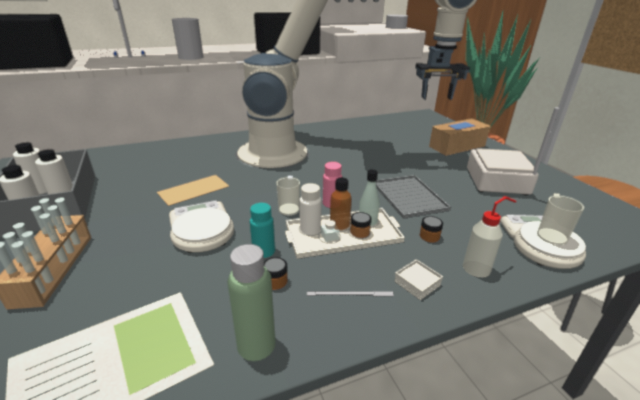

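View pics/wrist0.png

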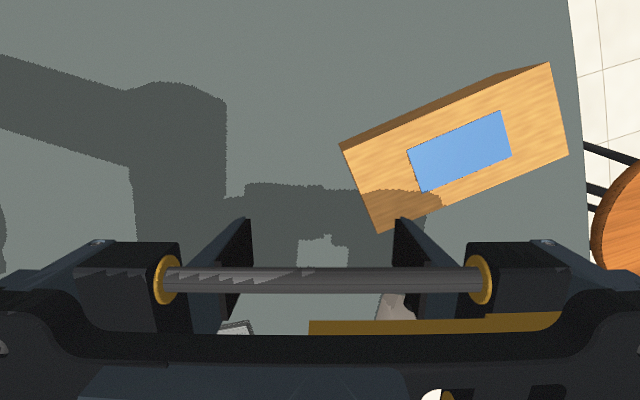

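```bash
cat > h.py <<'E'
import numpy as np,cv2
from plant import r
from scipy.spatial.transform import Rotation as R
from scipy.optimize import least_squares
def cam(n,st=None):
    c=r.get_calibration(n)
    if n=="wrist":
        T=np.eye(4);T[:3,:3]=R.from_quat(st["tcp_rot"]).as_matrix();T[:3,3]=st["ee_pos"]
        return c["mtx"],c["k1"],T@c["hand_eye"]
    T=np.eye(4);T[:3,:3]=R.from_quat(c["attitude"]).as_matrix();T[:3,3]=c["xyz"]
    return c["mtx"],c["k1"],T
def proj(C,P):
    K,k,T=C;P=np.atleast_2d(P);p=(P-T[:3,3])@T[:3,:3]
    s=np.c_[p[:,0]/-p[:,2],-p[:,1]/-p[:,2]];s=s*(1+k*(s**2).sum(1))[:,None]
    return s@K[:2,:2].T+K[:2,2]
def ray(C,uv):
    K,k,T=C;uv=np.atleast_2d(uv).astype(float)
    d=(uv-K[:2,2])/K[0,0];s=d.copy()
    for _ in range(20): s=d/(1+k*(s**2).sum(1))[:,None]
    return np.c_[s[:,0],-s[:,1],-np.ones(len(s))]@T[:3,:3].T
def onz(C,uv,z):
    d=ray(C,uv);o=C[2][:3,3];return o+d*((z-o[2])/d[:,2])[:,None]
def crop(img,x0,y0,x1,y1,name,s=6,step=10):
    c=cv2.resize(img[y0:y1,x0:x1],None,fx=s,fy=s,interpolation=cv2.INTER_CUBIC)
    for x in range(-(-x0//step)*step,x1,step):
        cv2.line(c,((x-x0)*s,0),((x-x0)*s,8),(0,255,255),1);cv2.putText(c,str(x),((x-x0)*s,20),0,.4,(0,255,255),1)
    for y in range(-(-y0//step)*step,y1,step):
        cv2.line(c,(0,(y-y0)*s),(8,(y-y0)*s),(0,255,255),1);cv2.putText(c,str(y),(10,(y-y0)*s+4),0,.4,(0,255,255),1)
    cv2.imwrite(name,c)
E
python3 - <<'E'
from h import *
i=cv2.imread("pics/top0.png")
crop(i,235,145,370,230,"pics/t0a.png");crop(i,150,175,235,280,"pics/t0b.png",5);crop(i,400,195,480,295,"pics/t0c.png",6)
i=cv2.imread("pics/scene0.png");crop(i,270,165,410,255,"pics/s0a.png",5)
E
```

```text
(no output)
```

View pics/t0a.png

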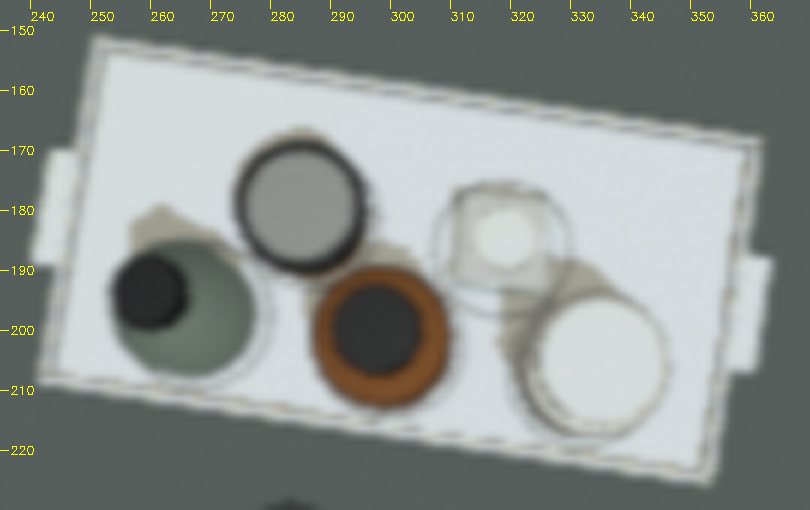

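View pics/t0b.png

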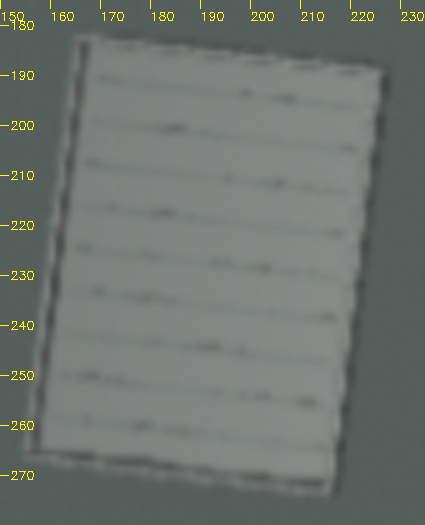

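View pics/t0c.png

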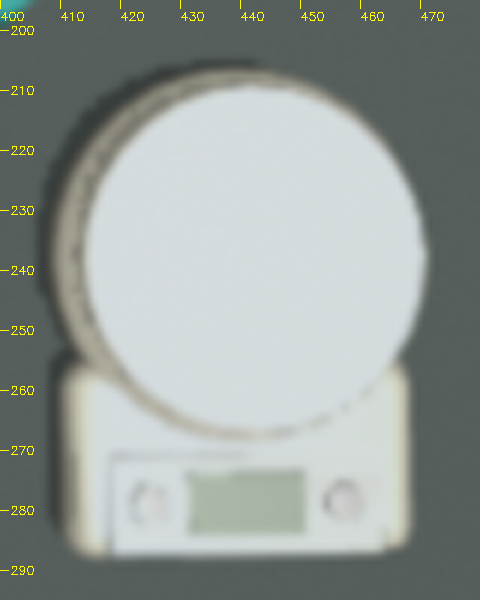

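View pics/s0a.png

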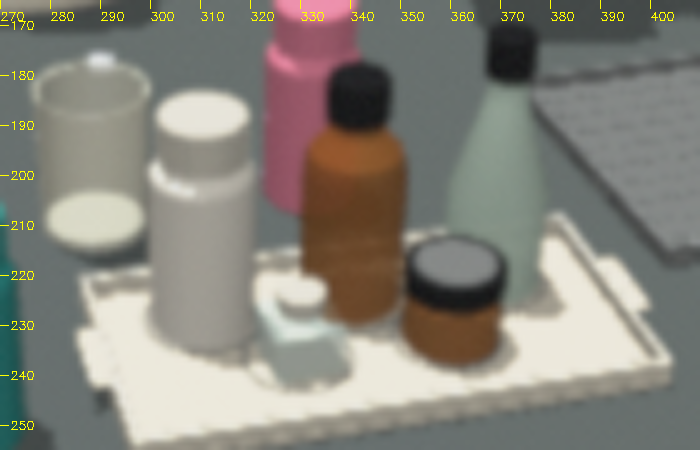

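```bash
python3 - <<'E'
from h import *
C=cam("top");S=cam("scene")
def rect(uv,L,W,z,name):
    P=onz(C,uv,z)[:,:2]  # TL,TR,BR,BL : (+x,+y),(+x,-y),(-x,-y),(-x,+y)
    M=np.array([[L/2,W/2],[L/2,-W/2],[-L/2,-W/2],[-L/2,W/2]])
    f=lambda v:(M@np.array([[np.cos(v[2]),np.sin(v[2])],[-np.sin(v[2]),np.cos(v[2])]])+v[:2]-P).ravel()
    s=least_squares(f,[*P.mean(0),0]);print(name,s.x.round(3),"res",s.fun.reshape(4,2).round(1).tolist())
    print(" sides",[np.linalg.norm(P[i]-P[i-1]).round(1) for i in range(4)])
    return s.x
t=rect([[250.8,151.2],[362,168],[353.8,225.8],[241.3,208.3]],150,290,16,"tray")
d=rect([[165,182.4],[227,188.6],[216.6,274],[155.6,265.4]],220,160,14,"drip")
print("pan",onz(C,[[442.5,238.7]],46))
for n,uv,z in(("amber",(297.8,200),146),("con",(260.3,193.5),162),("jar",(285.2,179.3),54),("white",(335.8,205),134)):
    p=onz(C,[uv],z)[0];c,s=np.cos(t[2]),np.sin(t[2])
    print(n,p.round(1),"in tray",(np.array([[c,s],[-s,c]])@(p[:2]-t[:2])).round(1), "scene px",proj(S,p).round(1))
E
```

```text
tray [ 5.92843e+02  2.93720e+01 -1.29000e-01] res [[0.7, 0.2], [-0.1, -0.4], [0.1, 0.3], [-0.8, -0.1]]
 sides [np.float64(148.5), np.float64(289.3), np.float64(150.1), np.float64(290.5)]
drip [ 4.85977e+02  3.10788e+02 -8.70000e-02] res [[2.7, -1.2], [1.1, 0.0], [-0.0, -0.6], [-3.8, 1.8]]
 sides [np.float64(213.3), np.float64(161.0), np.float64(218.9), np.float64(158.0)]
pan [[ 472.53105389 -324.83042652   46.        ]]
amber [556.1  35.4 146. ] in tray [-37.2   1.3] scene px [[340.6 180. ]]
con [567.6 116.7 162. ] in tray [-36.2  83.4] scene px [[370.8 171.6]]
jar [610.8  70.5  54. ] in tray [12.5 43.1] scene px [[359.7 217.6]]
white [547.4 -49.9 134. ] in tray [-34.8 -84.5] scene px [[308.8 188. ]]
```

```bash
cat >> h.py <<'E'
def go(x,y,z,jaw=None,st=None):
    st=st or r.state();M=R.from_quat(st["tcp_rot"]).as_matrix()
    a=np.degrees(np.arctan2(M[1,0],M[0,0]))
    print("pos",np.round(st["ee_pos"],1),"t",round(st["t"],2),"jaw angle",a.round(2),"toolx",M[:,0].round(3),"tooly",M[:,1].round(3),"grip",round(st["grip_width"],3),"F",np.round(st["force"],1),"q",np.round(st["q"],2))
    d=M.T@(np.array([x,y,z])-st["ee_pos"])
    tw=0
    if jaw is not None:
        tw=(jaw-a+90)%180-90      # world yaw change
        tw=-tw                    # tool y is down
    print("tool delta mm",d.round(1),"twist deg",round(tw,2))
    # after twist
    M2=M@R.from_euler('y',tw,degrees=True).as_matrix()
    print("delta in axes after the twist",(M2.T@(np.array([x,y,z])-st["ee_pos"])).round(1),"toolx after",M2[:,0].round(3),"toolz",M2[:,2].round(3))
E
python3 -c "
from h import *
go(567.6,116.7,292,np.degrees(-.129))"
```

```text
pos [196.4 593.1 291.8] t 0.15 jaw angle 71.68 toolx [ 0.314  0.949 -0.001] tooly [-0.    -0.001 -1.   ] grip 0.998 F [-0.3 -0.5  0.1] q [ 1.16  0.49  1.35 -0.    1.3  -0.1 ]
tool delta mm [-335.6    0.  -502.2] twist deg 79.07
delta in axes after the twist [ 429.4    0.  -424.7] toolx after [ 0.992 -0.129 -0.   ] toolz [ 0.129  0.992 -0.001]
```

Emit:
move_arm([
  {"twist":8},
  {"twist":8},
  {"twist":8},
  {"twist":8},
  {"twist":8},
  {"twist":8},
  {"twist":8},
  {"twist":8},
  {"twist":8},
  {"twist":7},
])

```text
schema error: expected keys jaw, tx, ty, tz, twist
```

Emit:
move_arm([
  {"tx":0.02,"tz":-0.02},
  {"tx":0.033,"tz":-0.033},
  {"tx":0.033,"tz":-0.033},
  {"tx":0.033,"tz":-0.033},
  {"tx":0.033,"tz":-0.033},
  {"tx":0.033,"tz":-0.033},
  {"tx":0.033,"tz":-0.033},
  {"tx":0.033,"tz":-0.033},
  {"tx":0.033,"tz":-0.033},
  {"tx":0.033,"tz":-0.033},
  {"tx":0.033,"tz":-0.033},
  {"tx":0.033,"tz":-0.033},
])

```text
schema error: expected keys jaw, tx, ty, tz, twist
```

```bash
python3 -c "
from h import *
go(567.6,116.7,292,np.degrees(-.129))"
```

```text
pos [196.4 593.1 291.8] t 0.15 jaw angle 71.68 toolx [ 0.314  0.949 -0.001] tooly [-0.    -0.001 -1.   ] grip 0.998 F [-0.3 -0.5  0.1] q [ 1.16  0.49  1.35 -0.    1.3  -0.1 ]
tool delta mm [-335.6    0.  -502.2] twist deg 79.07
delta in axes after the twist [ 429.4    0.  -424.7] toolx after [ 0.992 -0.129 -0.   ] toolz [ 0.129  0.992 -0.001]
```

Emit:
move_arm([
  {"jaw":1,"tx":0,"ty":0,"tz":0,"twist":8},
  {"jaw":1,"tx":0,"ty":0,"tz":0,"twist":8},
  {"jaw":1,"tx":0,"ty":0,"tz":0,"twist":8},
  {"jaw":1,"tx":0,"ty":0,"tz":0,"twist":8},
  {"jaw":1,"tx":0,"ty":0,"tz":0,"twist":8},
  {"jaw":1,"tx":0,"ty":0,"tz":0,"twist":8},
  {"jaw":1,"tx":0,"ty":0,"tz":0,"twist":8},
  {"jaw":1,"tx":0,"ty":0,"tz":0,"twist":8},
  {"jaw":1,"tx":0,"ty":0,"tz":0,"twist":8},
  {"jaw":1,"tx":0,"ty":0,"tz":0,"twist":7},
])

```text
t: 1.15
ee_pos: [196.4, 593.2, 291.9]
tcp_rot: [0.706, -0.047, 0.047, -0.705]
force: [-0.2, 0.3, 0.2]
grip_width: 1.004
```

```bash
python3 -c "
from h import *
go(567.6,116.7,292,np.degrees(-.129))"
```

```text
pos [196.4 593.2 291.9] t 1.15 jaw angle -7.65 toolx [ 0.991 -0.133 -0.   ] tooly [-0.    -0.001 -1.   ] grip 1.004 F [-0.2  0.3  0.2] q [1.16 0.49 1.35 0.   1.3  1.29]
tool delta mm [ 4.313e+02  1.000e-01 -4.228e+02] twist deg -0.26
delta in axes after the twist [ 4.294e+02  1.000e-01 -4.248e+02] toolx after [ 0.992 -0.129 -0.   ] toolz [ 0.129  0.992 -0.001]
```

Emit:
move_arm([
  {"jaw":1,"tx":0.015,"ty":0,"tz":-0.015,"twist":0},
  {"jaw":1,"tx":0.034,"ty":0,"tz":-0.033,"twist":0},
  {"jaw":1,"tx":0.034,"ty":0,"tz":-0.033,"twist":0},
  {"jaw":1,"tx":0.034,"ty":0,"tz":-0.033,"twist":0},
  {"jaw":1,"tx":0.034,"ty":0,"tz":-0.033,"twist":0},
  {"jaw":1,"tx":0.034,"ty":0,"tz":-0.033,"twist":0},
  {"jaw":1,"tx":0.034,"ty":0,"tz":-0.033,"twist":0},
  {"jaw":1,"tx":0.034,"ty":0,"tz":-0.033,"twist":0},
  {"jaw":1,"tx":0.034,"ty":0,"tz":-0.033,"twist":0},
  {"jaw":1,"tx":0.034,"ty":0,"tz":-0.033,"twist":0},
  {"jaw":1,"tx":0.034,"ty":0,"tz":-0.033,"twist":0},
  {"jaw":1,"tx":0.02,"ty":0,"tz":-0.02,"twist":0},
])

```text
t: 2.35
ee_pos: [523.6, 180.8, 292.1]
tcp_rot: [0.706, -0.046, 0.046, -0.706]
force: [-0.5, 1.2, 0.0]
grip_width: 1.003
```

```bash
python3 -c "
from h import *
go(567.6,116.7,292,np.degrees(-.129))
st=r.state();cv2.imwrite('pics/w1.png',r.camera('wrist'))
C=cam('wrist',st);print(proj(C,[[567.6,116.7,162],[556.1,35.4,146],[610.8,70.5,54],[547.4,-49.9,134]]))"
```

```text
pos [523.6 180.8 292.1] t 2.35 jaw angle -7.43 toolx [ 0.992 -0.129  0.   ] tooly [ 0. -0. -1.] grip 1.003 F [-0.5  1.2  0. ] q [ 0.22  0.39  1.52 -0.    1.22  0.35]
tool delta mm [ 51.9   0.2 -57.9] twist deg -0.03
delta in axes after the twist [ 51.8   0.2 -57.9] toolx after [ 0.992 -0.129  0.   ] toolz [ 0.129  0.992 -0.   ]
[[381.44319378 276.39638246]
 [372.4099408  338.35721757]
 [400.85072346 258.55875013]
 [368.57919807 389.87597006]]
```

View pics/w1.png

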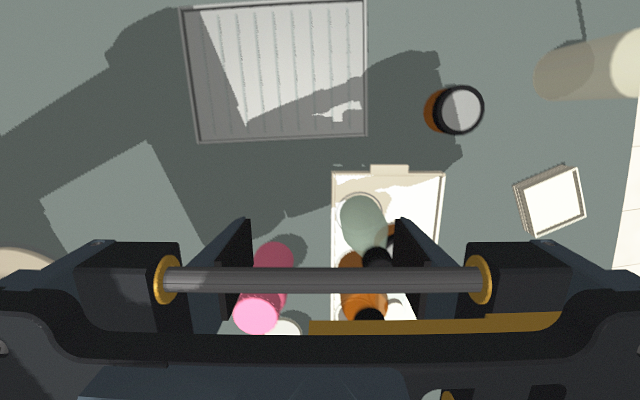

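Emit:
move_arm([
  {"jaw":1,"tx":0.026,"ty":0,"tz":-0.029,"twist":0},
  {"jaw":1,"tx":0.026,"ty":0,"tz":-0.029,"twist":0},
  {"jaw":1,"tx":0,"ty":0,"tz":0,"twist":0},
  {"jaw":1,"tx":0,"ty":0.02,"tz":0,"twist":0},
  {"jaw":1,"tx":0,"ty":0.02,"tz":0,"twist":0},
  {"jaw":1,"tx":0,"ty":0,"tz":0,"twist":0},
])

```text
t: 3.0
ee_pos: [564.7, 119.4, 250.0]
tcp_rot: [0.706, -0.047, 0.044, -0.705]
force: [-0.1, 0.1, -0.0]
grip_width: 0.996
```

```bash
python3 -c "
from h import *
st=r.state();im=r.camera('wrist');crop(im,240,180,400,340,'pics/w2.png',4,20)
go(567.6,116.7,211,np.degrees(-.129),st)
C=cam('wrist',st);print(proj(C,[[567.6,116.7,162],[567.6,116.7,136],[556.1,35.4,146]]))
im=r.camera('scene');crop(im,260,60,420,260,'pics/s2.png',3)
"
```

```text
pos [564.7 119.4 250. ] t 3.0 jaw angle -7.32 toolx [ 0.992 -0.127 -0.004] tooly [-0.004 -0.    -1.   ] grip 0.996 F [-0.1  0.1 -0. ] q [0.1  0.47 1.52 0.   1.16 0.23]
tool delta mm [ 3.4 39.  -2.3] twist deg 0.07
delta in axes after the twist [ 3.4 39.  -2.3] toolx after [ 0.992 -0.129 -0.004] toolz [ 0.129  0.992 -0.001]
[[328.0027726  238.192536  ]
 [327.47105311 224.25853625]
 [325.89179531 321.91616358]]
```

View pics/w2.png

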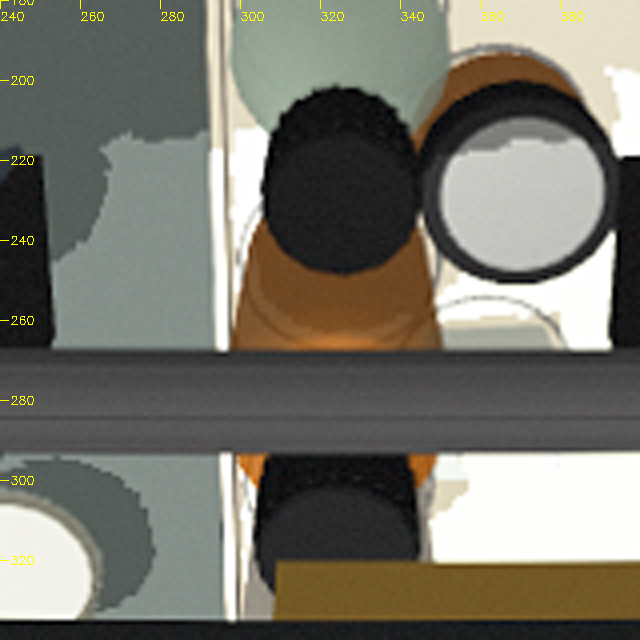

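View pics/s2.png

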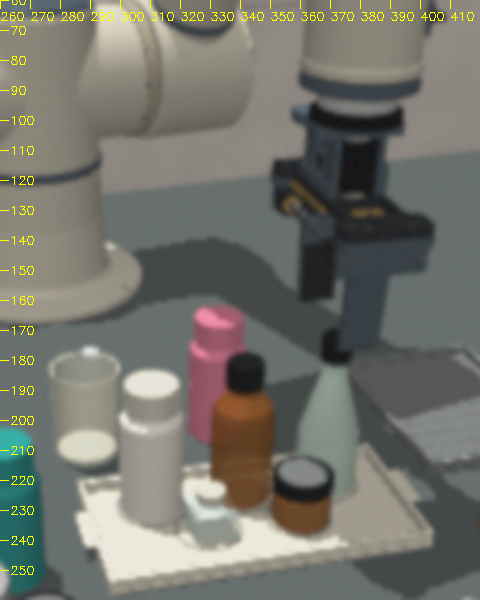

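Emit:
move_arm([
  {"jaw":1,"tx":0.001,"ty":0.02,"tz":0,"twist":0},
  {"jaw":1,"tx":0,"ty":0.019,"tz":0,"twist":0},
  {"jaw":1,"tx":0,"ty":0,"tz":0,"twist":0},
  {"jaw":1,"tx":0,"ty":0,"tz":0,"twist":0},
], grip_force=25)

```text
t: 3.5
ee_pos: [567.4, 119.4, 214.3]
tcp_rot: [-0.706, 0.045, -0.045, 0.706]
force: [0.7, 0.6, 1.0]
grip_width: 1.001
```

```bash
python3 -c "
from h import *
st=r.state();im=r.camera('wrist');crop(im,240,180,400,340,'pics/w3.png',4,20)
go(566,119.5,211,np.degrees(-.129),st)
im=r.camera('scene');crop(im,280,80,440,240,'pics/s3.png',4)
"
```

```text
pos [567.4 119.4 214.3] t 3.5 jaw angle -7.31 toolx [ 0.992 -0.127  0.001] tooly [ 0.001  0.    -1.   ] grip 1.001 F [0.7 0.6 1. ] q [ 0.1   0.52  1.55 -0.    1.07  0.23]
tool delta mm [-1.4  3.3 -0.1] twist deg 0.08
delta in axes after the twist [-1.4  3.3 -0.1] toolx after [ 0.992 -0.129  0.001] toolz [0.129 0.992 0.   ]
```

View pics/w3.png

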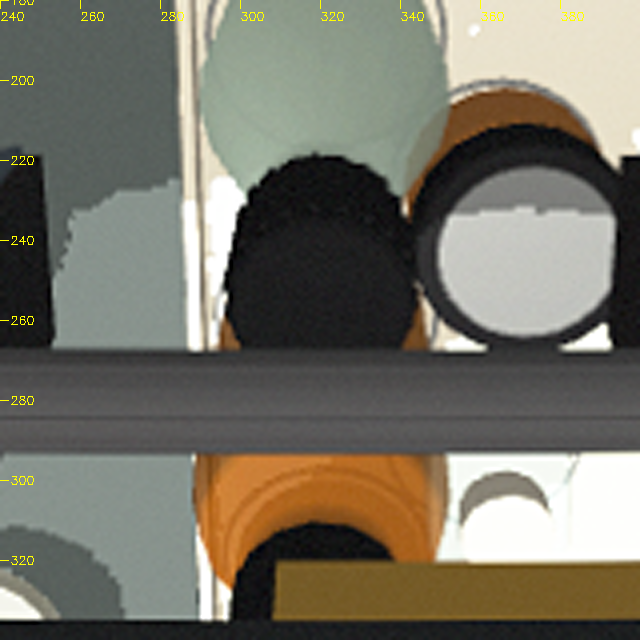

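View pics/s3.png

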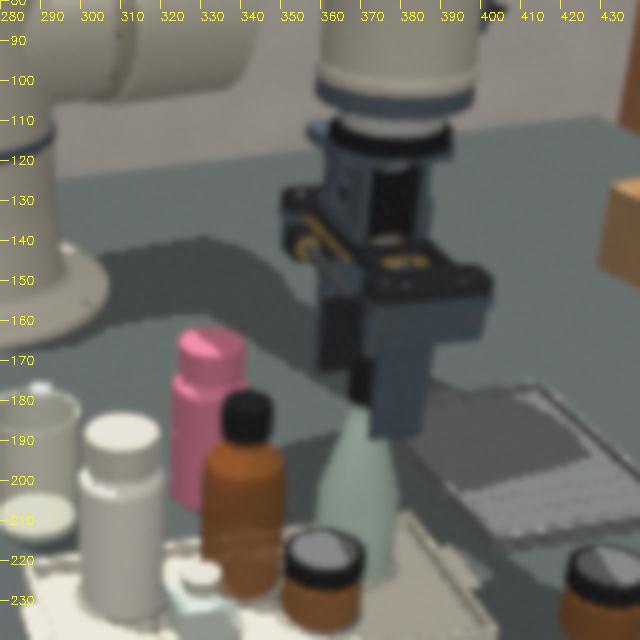

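Emit:
move_arm([
  {"jaw":1,"tx":0,"ty":0.002,"tz":0,"twist":0},
  {"jaw":0,"tx":0,"ty":0,"tz":0,"twist":0},
  {"jaw":0,"tx":0,"ty":0,"tz":0,"twist":0},
  {"jaw":0,"tx":0,"ty":0,"tz":0,"twist":0},
  {"jaw":0,"tx":0,"ty":0,"tz":0,"twist":0},
  {"jaw":0,"tx":0,"ty":0,"tz":0,"twist":0},
  {"jaw":0,"tx":0,"ty":0,"tz":0,"twist":0},
  {"jaw":0,"tx":0,"ty":0,"tz":0,"twist":0},
], grip_force=25)

```text
t: 4.4
ee_pos: [567.1, 119.2, 211.2]
tcp_rot: [0.706, -0.045, 0.045, -0.706]
force: [0.7, -0.4, -0.4]
grip_width: 0.418
```

```bash
python3 -c "
from h import *
st=r.state();go(531,307,282,np.degrees(-.129),st)
"
```

```text
pos [567.1 119.2 211.2] t 4.4 jaw angle -7.32 toolx [ 0.992 -0.127 -0.   ] tooly [-0.  0. -1.] grip 0.418 F [ 0.7 -0.4 -0.4] q [0.1  0.52 1.55 0.   1.07 0.23]
tool delta mm [-59.7 -70.8 181.7] twist deg 0.07
delta in axes after the twist [-59.9 -70.8 181.6] toolx after [ 0.992 -0.129 -0.   ] toolz [ 0.129  0.992 -0.   ]
```

Emit:
move_arm([
  {"jaw":0,"tx":0,"ty":0,"tz":0,"twist":0},
  {"jaw":0,"tx":0,"ty":0,"tz":0,"twist":0},
  {"jaw":0,"tx":0,"ty":0,"tz":0,"twist":0},
  {"jaw":0,"tx":0,"ty":0,"tz":0,"twist":0},
], grip_force=25)

```text
t: 4.8
ee_pos: [567.0, 119.2, 211.2]
tcp_rot: [0.706, -0.045, 0.045, -0.706]
force: [-1.3, 0.1, 1.0]
grip_width: 0.289
```

```bash
python3 -c "
from h import *
st=r.state();go(531,307,282,np.degrees(-.129),st)
"
```

```text
pos [567.  119.2 211.2] t 4.8 jaw angle -7.32 toolx [ 0.992 -0.127 -0.   ] tooly [-0. -0. -1.] grip 0.289 F [-1.3  0.1  1. ] q [0.1  0.52 1.55 0.   1.07 0.23]
tool delta mm [-59.6 -70.8 181.7] twist deg 0.07
delta in axes after the twist [-59.8 -70.8 181.6] toolx after [ 0.992 -0.129 -0.   ] toolz [ 0.129  0.992 -0.   ]
```

Emit:
move_arm([
  {"jaw":0,"tx":0,"ty":-0.005,"tz":0,"twist":0},
  {"jaw":0,"tx":0,"ty":-0.015,"tz":0,"twist":0},
  {"jaw":0,"tx":0,"ty":-0.02,"tz":0,"twist":0},
  {"jaw":0,"tx":0,"ty":-0.02,"tz":0,"twist":0},
  {"jaw":0,"tx":-0.003,"ty":-0.01,"tz":0.01,"twist":0},
  {"jaw":0,"tx":-0.007,"ty":0,"tz":0.02,"twist":0},
  {"jaw":0,"tx":-0.01,"ty":0,"tz":0.03,"twist":0},
  {"jaw":0,"tx":-0.01,"ty":0,"tz":0.03,"twist":0},
  {"jaw":0,"tx":-0.01,"ty":0,"tz":0.03,"twist":0},
  {"jaw":0,"tx":-0.01,"ty":0,"tz":0.03,"twist":0},
  {"jaw":0,"tx":-0.007,"ty":0,"tz":0.021,"twist":0},
  {"jaw":0,"tx":-0.003,"ty":0,"tz":0.01,"twist":0},
], grip_force=25)

```text
t: 6.0
ee_pos: [529.6, 308.7, 280.8]
tcp_rot: [-0.706, 0.045, -0.044, 0.706]
force: [0.2, -0.9, -3.5]
grip_width: 0.282
```

```bash
python3 -c "
from h import *
st=r.state();go(531,307,211,np.degrees(-.129),st)
im=r.camera('scene');crop(im,290,50,450,250,'pics/s4.png',3)
"
```

```text
pos [529.6 308.7 280.8] t 6.0 jaw angle -7.22 toolx [ 0.992 -0.126 -0.001] tooly [-0.001  0.    -1.   ] grip 0.282 F [ 0.2 -0.9 -3.5] q [0.43 0.49 1.39 0.   1.26 0.56]
tool delta mm [ 1.7 69.8 -1.5] twist deg 0.17
delta in axes after the twist [ 1.7 69.8 -1.5] toolx after [ 0.992 -0.129 -0.001] toolz [0.129 0.992 0.   ]
```

View pics/s4.png

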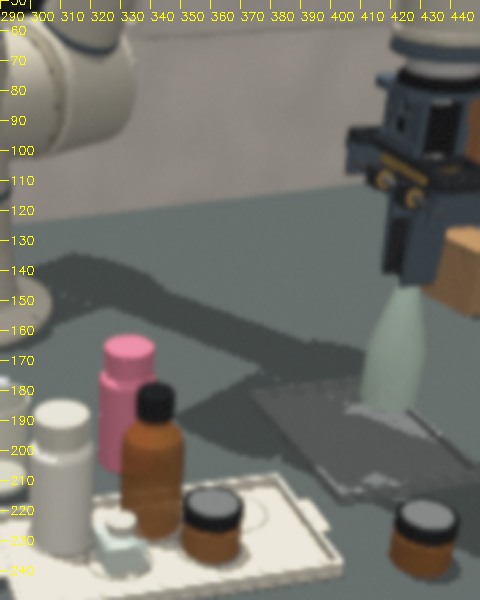

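Emit:
move_arm([
  {"jaw":0,"tx":0,"ty":0.02,"tz":0,"twist":0},
  {"jaw":0,"tx":0,"ty":0.02,"tz":0,"twist":0},
  {"jaw":0,"tx":0,"ty":0.015,"tz":0,"twist":0},
  {"jaw":0,"tx":0,"ty":0.01,"tz":0,"twist":0},
  {"jaw":0,"tx":0,"ty":0.003,"tz":0,"twist":0},
  {"jaw":0,"tx":0,"ty":0,"tz":0,"twist":0},
  {"jaw":0,"tx":0,"ty":0,"tz":0,"twist":0},
])

```text
t: 6.75
ee_pos: [531.0, 306.4, 213.9]
tcp_rot: [-0.706, 0.045, -0.046, 0.706]
force: [-0.7, 1.4, -3.5]
grip_width: 0.283
```

```bash
python3 -c "
from h import *
st=r.state();go(531,307,211,np.degrees(-.129),st)
"
```

```text
pos [531.  306.4 213.9] t 6.75 jaw angle -7.33 toolx [ 0.992 -0.128  0.001] tooly [ 0.001  0.    -1.   ] grip 0.283 F [-0.7  1.4 -3.5] q [ 0.43  0.56  1.47 -0.    1.12  0.55]
tool delta mm [-0.1  2.9  0.6] twist deg 0.06
delta in axes after the twist [-0.1  2.9  0.6] toolx after [ 0.992 -0.129  0.001] toolz [0.129 0.992 0.   ]
```

Emit:
move_arm([
  {"jaw":0,"tx":0,"ty":0.002,"tz":0,"twist":0},
  {"jaw":0,"tx":0,"ty":0.001,"tz":0,"twist":0},
  {"jaw":0,"tx":0,"ty":0,"tz":0,"twist":0},
])

```text
t: 7.05
ee_pos: [531.0, 306.6, 211.1]
tcp_rot: [-0.705, 0.045, -0.046, 0.706]
force: [-1.5, 0.3, 4.7]
grip_width: 0.282
```

Emit:
move_arm([
  {"jaw":0.5,"tx":0,"ty":0,"tz":0,"twist":0},
  {"jaw":0.8,"tx":0,"ty":0,"tz":0,"twist":0},
  {"jaw":1,"tx":0,"ty":0,"tz":0,"twist":0},
  {"jaw":1,"tx":0,"ty":0,"tz":0,"twist":0},
  {"jaw":1,"tx":0,"ty":-0.005,"tz":0,"twist":0},
  {"jaw":1,"tx":0,"ty":-0.015,"tz":0,"twist":0},
  {"jaw":1,"tx":0,"ty":-0.02,"tz":0,"twist":0},
  {"jaw":1,"tx":0,"ty":-0.02,"tz":0,"twist":0},
  {"jaw":1,"tx":0,"ty":-0.02,"tz":0,"twist":0},
])

```text
t: 7.95
ee_pos: [530.6, 306.3, 291.4]
tcp_rot: [-0.706, 0.045, -0.045, 0.706]
force: [-0.1, -0.0, 0.1]
grip_width: 0.994
```

```bash
python3 -c "
from h import *
st=r.state();go(556.5,37,250,np.degrees(-.129),st)
im=r.camera('scene');crop(im,330,100,480,250,'pics/s5.png',4)
im=r.camera('top');crop(im,150,140,370,280,'pics/t5.png',3)
"
```

```text
pos [530.6 306.3 291.4] t 7.95 jaw angle -7.33 toolx [ 0.992 -0.128  0.   ] tooly [ 0.  0. -1.] grip 0.994 F [-0.1 -0.   0.1] q [ 0.43  0.48  1.38 -0.    1.29  0.55]
tool delta mm [  60.    41.4 -263.8] twist deg 0.06
delta in axes after the twist [  60.3   41.4 -263.8] toolx after [ 0.992 -0.129  0.   ] toolz [0.129 0.992 0.   ]
```

View pics/s5.png

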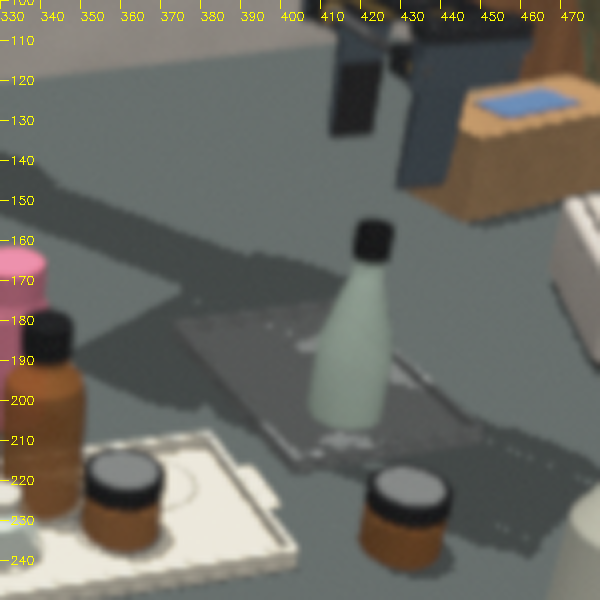

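View pics/t5.png

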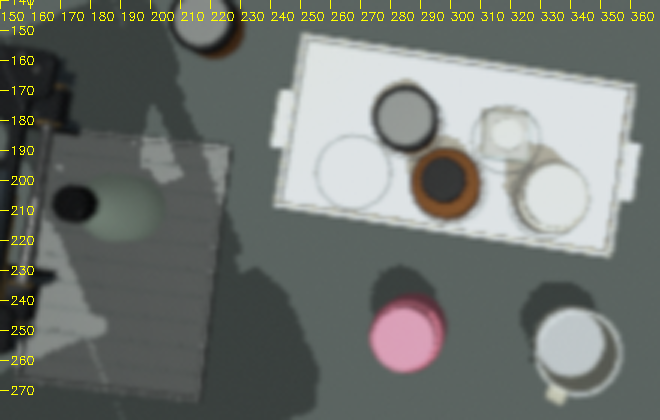

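Emit:
move_arm([
  {"jaw":1,"tx":0.004,"ty":0,"tz":-0.018,"twist":0},
  {"jaw":1,"tx":0.007,"ty":0,"tz":-0.032,"twist":0},
  {"jaw":1,"tx":0.008,"ty":0,"tz":-0.034,"twist":0},
  {"jaw":1,"tx":0.008,"ty":0,"tz":-0.034,"twist":0},
  {"jaw":1,"tx":0.008,"ty":0,"tz":-0.034,"twist":0},
  {"jaw":1,"tx":0.008,"ty":0,"tz":-0.034,"twist":0},
  {"jaw":1,"tx":0.008,"ty":0,"tz":-0.034,"twist":0},
  {"jaw":1,"tx":0.006,"ty":0,"tz":-0.028,"twist":0},
  {"jaw":1,"tx":0.003,"ty":0.01,"tz":-0.015,"twist":0},
  {"jaw":1,"tx":0,"ty":0.02,"tz":0,"twist":0},
  {"jaw":1,"tx":0,"ty":0.02,"tz":0,"twist":0},
  {"jaw":1,"tx":0,"ty":0,"tz":0,"twist":0},
])

```text
t: 9.25
ee_pos: [554.8, 37.7, 237.1]
tcp_rot: [0.706, -0.047, 0.043, -0.706]
force: [-0.5, 0.5, -0.4]
grip_width: 0.998
```

```bash
python3 -c "
from h import *
st=r.state();im=r.camera('wrist');crop(im,240,180,400,340,'pics/w6.png',4,20)
go(556.5,37,195,np.degrees(-.129),st)
C=cam('wrist',st);print(proj(C,[[556.1,35.4,146],[610.8,70.5,54]]))
im=r.camera('scene');crop(im,270,80,430,240,'pics/s6.png',4)
"
```

```text
pos [554.8  37.7 237.1] t 9.25 jaw angle -7.34 toolx [ 0.992 -0.128 -0.005] tooly [-0.005  0.    -1.   ] grip 0.998 F [-0.5  0.5 -0.4] q [-0.04  0.46  1.58  0.    1.1   0.09]
tool delta mm [ 2.  42.1 -0.5] twist deg 0.05
delta in axes after the twist [ 2.  42.1 -0.5] toolx after [ 0.992 -0.129 -0.005] toolz [ 0.129  0.992 -0.   ]
[[325.67773848 236.12351659]
 [376.97020481 157.07891133]]
```

View pics/w6.png

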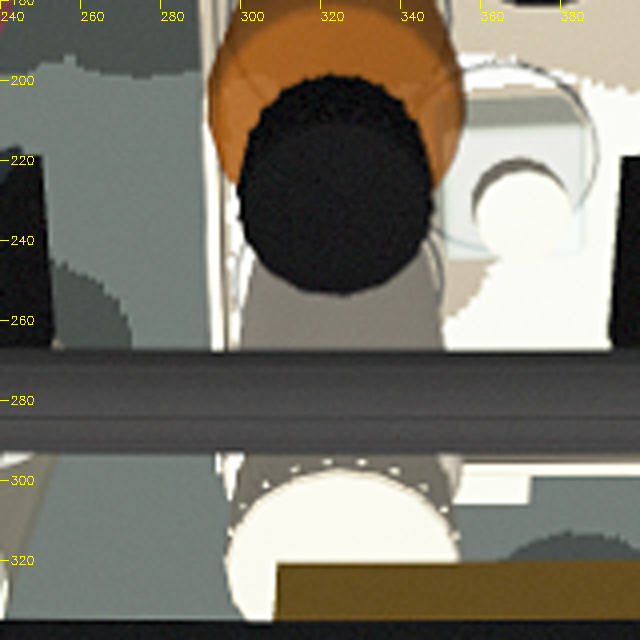

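View pics/s6.png

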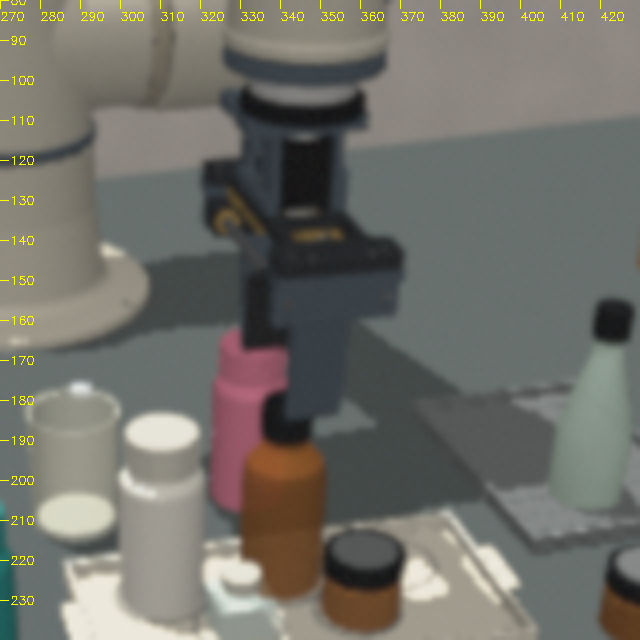

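Emit:
move_arm([
  {"jaw":1,"tx":0,"ty":0.015,"tz":0,"twist":0},
  {"jaw":1,"tx":0,"ty":0.015,"tz":0,"twist":0},
  {"jaw":1,"tx":0,"ty":0.01,"tz":0,"twist":0},
  {"jaw":1,"tx":0,"ty":0.002,"tz":0,"twist":0},
  {"jaw":0.9,"tx":0,"ty":0,"tz":0,"twist":0},
  {"jaw":0,"tx":0,"ty":0,"tz":0,"twist":0},
  {"jaw":0,"tx":0,"ty":0,"tz":0,"twist":0},
  {"jaw":0,"tx":0,"ty":0,"tz":0,"twist":0},
  {"jaw":0,"tx":0,"ty":0,"tz":0,"twist":0},
  {"jaw":0,"tx":0,"ty":0,"tz":0,"twist":0},
  {"jaw":0,"tx":0,"ty":0,"tz":0,"twist":0},
  {"jaw":0,"tx":0,"ty":0,"tz":0,"twist":0},
], grip_force=28)

```text
t: 10.55
ee_pos: [556.6, 37.9, 198.2]
tcp_rot: [0.706, -0.045, 0.045, -0.706]
force: [0.1, -0.3, -0.3]
grip_width: 0.36
```

Emit:
move_arm([
  {"jaw":0,"tx":0,"ty":0,"tz":0,"twist":0},
  {"jaw":0,"tx":0,"ty":0,"tz":0,"twist":0},
  {"jaw":0,"tx":0,"ty":0,"tz":0,"twist":0},
], grip_force=28)

```text
t: 10.85
ee_pos: [556.6, 37.9, 198.2]
tcp_rot: [-0.706, 0.045, -0.045, 0.706]
force: [0.2, -0.6, -1.2]
grip_width: 0.359
```

```bash
python3 -c "
from h import *
st=r.state()
go(441,315,265,np.degrees(-.129),st)
im=r.camera('scene');crop(im,270,80,430,240,'pics/s7.png',4)
"
```

```text
pos [556.6  37.9 198.2] t 10.85 jaw angle -7.32 toolx [ 0.992 -0.127 -0.   ] tooly [-0.  0. -1.] grip 0.359 F [ 0.2 -0.6 -1.2] q [-0.04  0.51  1.62  0.    1.01  0.09]
tool delta mm [-150.   -66.8  260.1] twist deg 0.07
delta in axes after the twist [-150.3  -66.8  260. ] toolx after [ 0.992 -0.129 -0.   ] toolz [ 0.129  0.992 -0.   ]
```

View pics/s7.png

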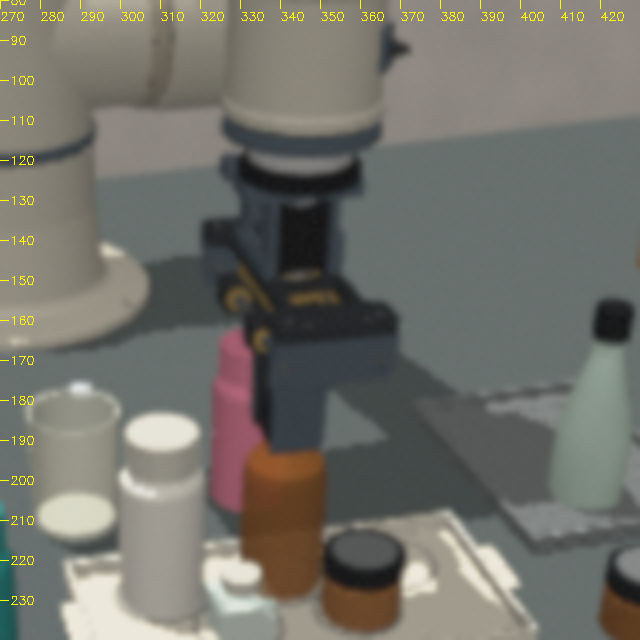

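Emit:
move_arm([
  {"jaw":0,"tx":0,"ty":-0.005,"tz":0,"twist":0},
  {"jaw":0,"tx":0,"ty":-0.015,"tz":0,"twist":0},
  {"jaw":0,"tx":0,"ty":-0.02,"tz":0,"twist":0},
  {"jaw":0,"tx":0,"ty":-0.02,"tz":0,"twist":0},
  {"jaw":0,"tx":-0.005,"ty":-0.01,"tz":0.01,"twist":0},
  {"jaw":0,"tx":-0.012,"ty":0,"tz":0.02,"twist":0},
  {"jaw":0,"tx":-0.017,"ty":0,"tz":0.03,"twist":0},
  {"jaw":0,"tx":-0.017,"ty":0,"tz":0.03,"twist":0},
  {"jaw":0,"tx":-0.017,"ty":0,"tz":0.03,"twist":0},
  {"jaw":0,"tx":-0.017,"ty":0,"tz":0.03,"twist":0},
  {"jaw":0,"tx":-0.017,"ty":0,"tz":0.03,"twist":0},
  {"jaw":0,"tx":-0.017,"ty":0,"tz":0.03,"twist":0},
], grip_force=28)

```text
t: 12.1
ee_pos: [464.0, 263.0, 268.0]
tcp_rot: [0.706, -0.045, 0.045, -0.706]
force: [-0.1, 0.4, -1.9]
grip_width: 0.361
```

Emit:
move_arm([
  {"jaw":0,"tx":-0.016,"ty":0,"tz":0.025,"twist":0},
  {"jaw":0,"tx":-0.01,"ty":0,"tz":0.016,"twist":0},
  {"jaw":0,"tx":-0.005,"ty":0,"tz":0.009,"twist":0},
  {"jaw":0,"tx":0,"ty":0,"tz":0,"twist":0},
], grip_force=28)

```text
t: 12.5
ee_pos: [440.2, 315.8, 268.0]
tcp_rot: [0.706, -0.045, 0.044, -0.706]
force: [0.5, -0.1, -2.6]
grip_width: 0.358
```

```bash
python3 -c "
from h import *
st=r.state()
go(441,315,200,np.degrees(-.129),st)
im=r.camera('scene');crop(im,290,60,450,240,'pics/s8.png',3)
"
```

```text
pos [440.2 315.8 268. ] t 12.5 jaw angle -7.23 toolx [ 0.992 -0.126 -0.   ] tooly [-0. -0. -1.] grip 0.358 F [ 0.5 -0.1 -2.6] q [0.51 0.4  1.58 0.   1.16 0.64]
tool delta mm [ 0.9 68.  -0.7] twist deg 0.16
delta in axes after the twist [ 0.9 68.  -0.7] toolx after [ 0.992 -0.129 -0.   ] toolz [ 0.129  0.992 -0.   ]
```

View pics/s8.png

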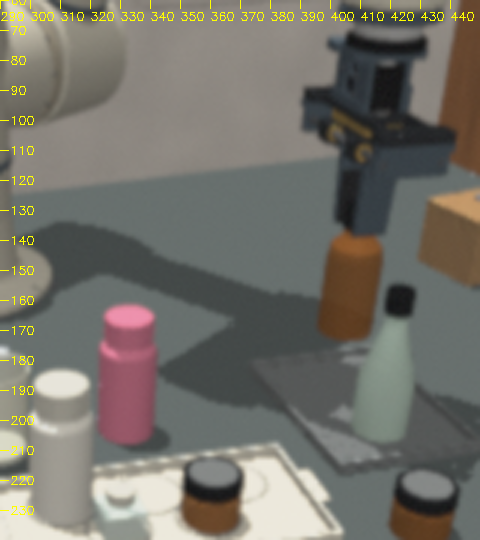

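Emit:
move_arm([
  {"jaw":0,"tx":0,"ty":0.015,"tz":0,"twist":0},
  {"jaw":0,"tx":0,"ty":0.02,"tz":0,"twist":0},
  {"jaw":0,"tx":0,"ty":0.015,"tz":0,"twist":0},
  {"jaw":0,"tx":0,"ty":0.01,"tz":0,"twist":0},
  {"jaw":0,"tx":0,"ty":0.005,"tz":0,"twist":0},
  {"jaw":0,"tx":0,"ty":0.003,"tz":0,"twist":0},
  {"jaw":0,"tx":0,"ty":0,"tz":0,"twist":0},
  {"jaw":0,"tx":0,"ty":0,"tz":0,"twist":0},
  {"jaw":0,"tx":0,"ty":0,"tz":0,"twist":0},
])

```text
t: 13.45
ee_pos: [441.2, 315.0, 200.7]
tcp_rot: [-0.706, 0.045, -0.045, 0.706]
force: [1.0, -0.1, -1.6]
grip_width: 0.36
```

Emit:
move_arm([
  {"jaw":0,"tx":0,"ty":0.0015,"tz":0,"twist":0},
  {"jaw":0,"tx":0,"ty":0.001,"tz":0,"twist":0},
  {"jaw":0,"tx":0,"ty":0,"tz":0,"twist":0},
  {"jaw":0,"tx":0,"ty":0,"tz":0,"twist":0},
])

```text
t: 13.85
ee_pos: [441.1, 315.1, 198.1]
tcp_rot: [-0.705, 0.045, -0.045, 0.706]
force: [-0.9, -0.1, 5.7]
grip_width: 0.361
```

Emit:
move_arm([
  {"jaw":0.5,"tx":0,"ty":0,"tz":0,"twist":0},
  {"jaw":0.65,"tx":0,"ty":0,"tz":0,"twist":0},
  {"jaw":0.65,"tx":0,"ty":0,"tz":0,"twist":0},
  {"jaw":0.65,"tx":0,"ty":0,"tz":0,"twist":0},
  {"jaw":0.65,"tx":0,"ty":-0.01,"tz":0,"twist":0},
  {"jaw":0.65,"tx":0,"ty":-0.02,"tz":0,"twist":0},
  {"jaw":0.65,"tx":0,"ty":-0.02,"tz":0,"twist":0},
  {"jaw":1,"tx":0,"ty":-0.02,"tz":0,"twist":0},
  {"jaw":1,"tx":0,"ty":-0.02,"tz":0,"twist":0},
  {"jaw":1,"tx":0,"ty":0,"tz":0,"twist":0},
])

```text
t: 14.85
ee_pos: [441.9, 315.4, 290.9]
tcp_rot: [-0.705, 0.044, -0.047, 0.707]
force: [-0.4, -0.5, -0.3]
grip_width: 0.881
```

```bash
python3 -c "
from h import *
st=r.state()
go(610.5,71.5,290,np.degrees(-.129),st)
im=r.camera('scene');crop(im,290,100,480,250,'pics/s9.png',4)
im=r.camera('top');crop(im,140,140,370,280,'pics/t9.png',3)
"
```

```text
pos [441.9 315.4 290.9] t 14.85 jaw angle -7.32 toolx [ 0.992 -0.127  0.004] tooly [ 0.004  0.002 -1.   ] grip 0.881 F [-0.4 -0.5 -0.3] q [0.51 0.38 1.55 0.   1.21 0.64]
tool delta mm [ 198.3    1.  -220.4] twist deg 0.07
delta in axes after the twist [ 198.6    1.  -220.2] toolx after [ 0.992 -0.129  0.004] toolz [0.129 0.992 0.003]
```

View pics/s9.png

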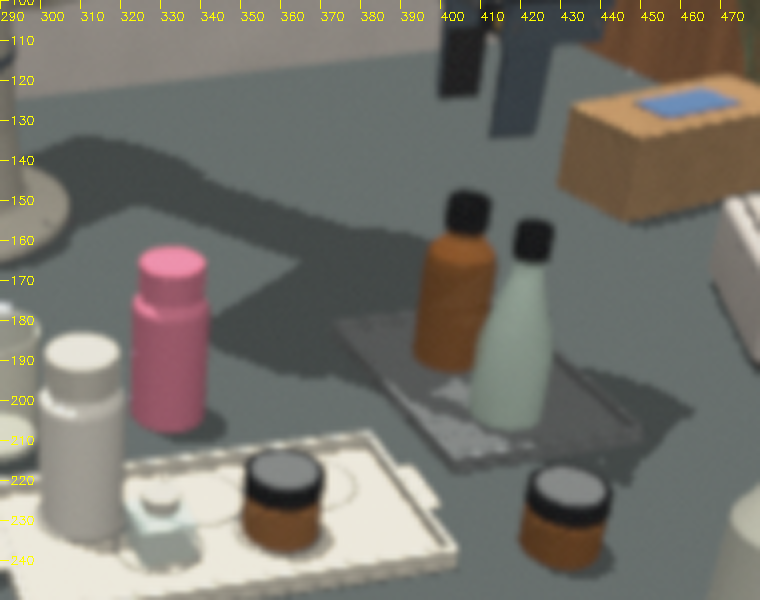

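View pics/t9.png

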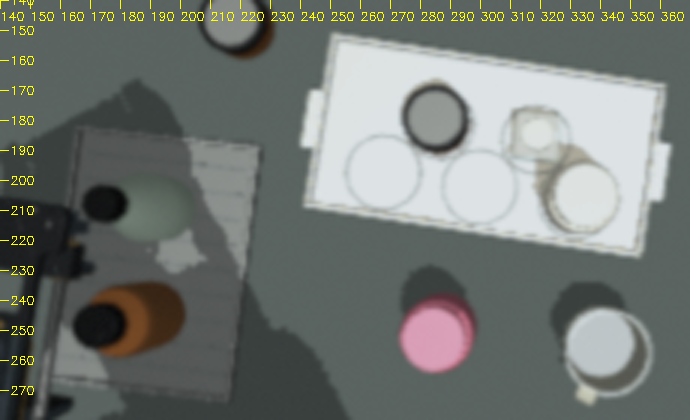

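Emit:
move_arm([
  {"jaw":1,"tx":0.012,"ty":0,"tz":-0.014,"twist":0},
  {"jaw":1,"tx":0.022,"ty":0,"tz":-0.024,"twist":0},
  {"jaw":1,"tx":0.022,"ty":0,"tz":-0.024,"twist":0},
  {"jaw":1,"tx":0.022,"ty":0,"tz":-0.024,"twist":0},
  {"jaw":1,"tx":0.022,"ty":0,"tz":-0.024,"twist":0},
  {"jaw":1,"tx":0.022,"ty":0,"tz":-0.024,"twist":0},
  {"jaw":1,"tx":0.022,"ty":0,"tz":-0.024,"twist":0},
  {"jaw":1,"tx":0.022,"ty":0,"tz":-0.024,"twist":0},
  {"jaw":1,"tx":0.018,"ty":0.02,"tz":-0.02,"twist":0},
  {"jaw":1,"tx":0.012,"ty":0.03,"tz":-0.014,"twist":0},
  {"jaw":1,"tx":0.002,"ty":0.03,"tz":-0.004,"twist":0},
  {"jaw":1,"tx":0,"ty":0.03,"tz":0,"twist":0},
])

```text
t: 16.15
ee_pos: [609.2, 70.4, 175.8]
tcp_rot: [0.706, -0.046, 0.045, -0.706]
force: [-0.0, -0.2, 0.3]
grip_width: 1.005
```

Emit:
move_arm([
  {"jaw":1,"tx":0,"ty":0.01,"tz":0,"twist":0},
  {"jaw":1,"tx":0,"ty":0,"tz":0,"twist":0},
  {"jaw":1,"tx":0,"ty":0,"tz":0,"twist":0},
])

```text
t: 16.45
ee_pos: [609.7, 71.6, 168.6]
tcp_rot: [-0.706, 0.045, -0.045, 0.706]
force: [0.2, 0.0, -0.1]
grip_width: 1.001
```

```bash
python3 -c "
from h import *
st=r.state();im=r.camera('wrist');crop(im,240,180,400,340,'pics/w10.png',4,20)
go(610.5,71.5,106,np.degrees(-.129),st)
C=cam('wrist',st);print(proj(C,[[610.8,70.5,54]]))
im=r.camera('scene');crop(im,270,80,430,250,'pics/s10.png',4)
"
```

```text
pos [609.7  71.6 168.6] t 16.45 jaw angle -7.31 toolx [ 0.992 -0.127  0.001] tooly [ 0.001  0.    -1.   ] grip 1.001 F [ 0.2  0.  -0.1] q [0.02 0.61 1.5  0.   1.02 0.15]
tool delta mm [ 0.8 62.6 -0.1] twist deg 0.08
delta in axes after the twist [ 0.8 62.6 -0.1] toolx after [ 0.992 -0.129  0.001] toolz [0.129 0.992 0.   ]
[[324.13022242 222.48664141]]
```

View pics/w10.png

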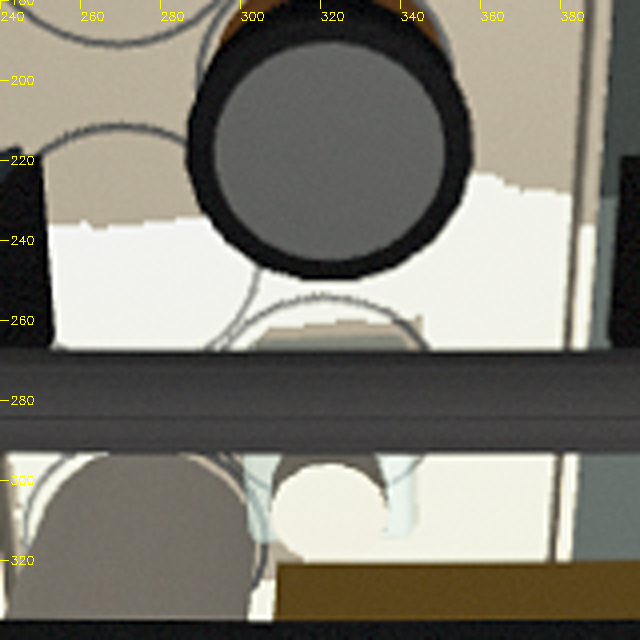

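View pics/s10.png

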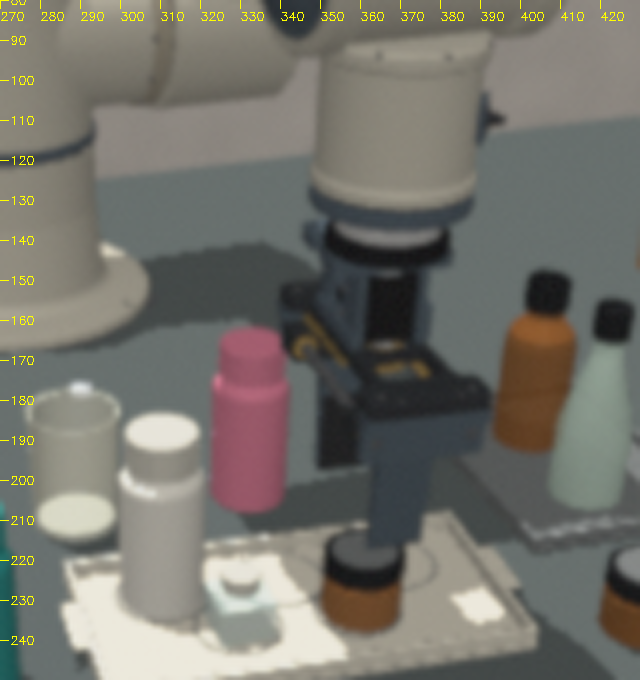

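Emit:
move_arm([
  {"jaw":1,"tx":0,"ty":0.015,"tz":0.001,"twist":0},
  {"jaw":1,"tx":0,"ty":0.015,"tz":0,"twist":0},
  {"jaw":1,"tx":0,"ty":0.015,"tz":0,"twist":0},
  {"jaw":1,"tx":0,"ty":0.01,"tz":0,"twist":0},
  {"jaw":1,"tx":0,"ty":0.005,"tz":0,"twist":0},
  {"jaw":1,"tx":0,"ty":0,"tz":0,"twist":0},
  {"jaw":1,"tx":0,"ty":0,"tz":0,"twist":0},
])

```text
t: 17.25
ee_pos: [609.8, 72.5, 108.4]
tcp_rot: [-0.706, 0.045, -0.045, 0.706]
force: [-0.9, -0.3, -0.1]
grip_width: 1.002
```

```bash
python3 -c "
from h import *
st=r.state();im=r.camera('wrist');crop(im,240,180,400,340,'pics/w11.png',4,20)
go(609.5,72.5,107,np.degrees(-.129),st)
im=r.camera('scene');crop(im,270,80,430,250,'pics/s11.png',4)
"
```

```text
pos [609.8  72.5 108.4] t 17.25 jaw angle -7.32 toolx [ 0.992 -0.127  0.001] tooly [ 0.001  0.    -1.   ] grip 1.002 F [-0.9 -0.3 -0.1] q [0.02 0.7  1.54 0.   0.9  0.15]
tool delta mm [-0.3  1.4 -0. ] twist deg 0.07
delta in axes after the twist [-0.3  1.4 -0. ] toolx after [ 0.992 -0.129  0.001] toolz [0.129 0.992 0.   ]
```

View pics/w11.png

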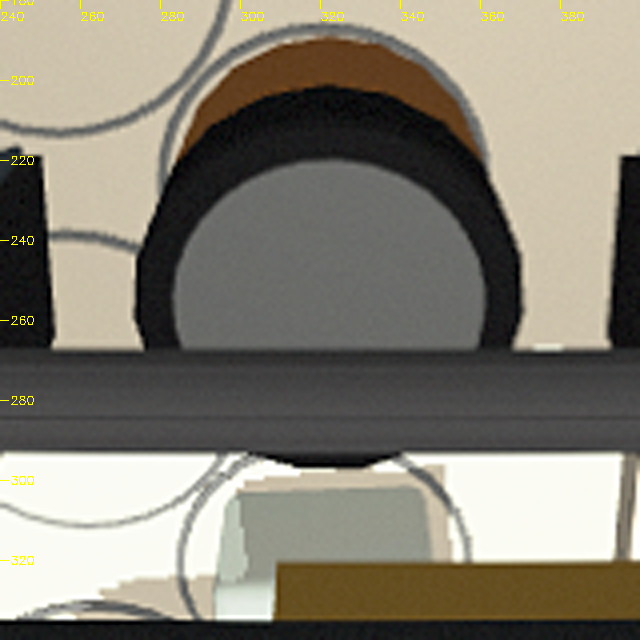

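View pics/s11.png

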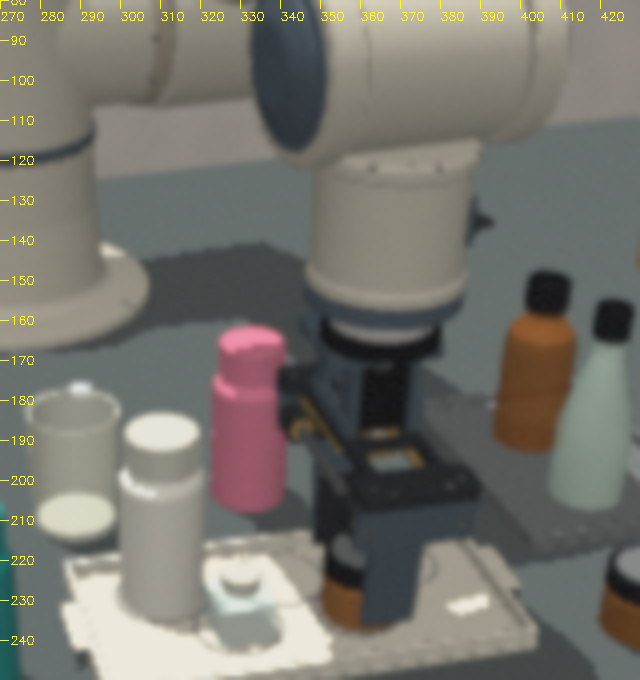

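Emit:
move_arm([
  {"jaw":1,"tx":0,"ty":0.001,"tz":0,"twist":0},
  {"jaw":0,"tx":0,"ty":0,"tz":0,"twist":0},
  {"jaw":0,"tx":0,"ty":0,"tz":0,"twist":0},
  {"jaw":0,"tx":0,"ty":0,"tz":0,"twist":0},
  {"jaw":0,"tx":0,"ty":0,"tz":0,"twist":0},
  {"jaw":0,"tx":0,"ty":0,"tz":0,"twist":0},
  {"jaw":0,"tx":0,"ty":0,"tz":0,"twist":0},
  {"jaw":0,"tx":0,"ty":0,"tz":0,"twist":0},
  {"jaw":0,"tx":0,"ty":0,"tz":0,"twist":0},
], grip_force=20)

```text
t: 18.25
ee_pos: [609.5, 72.4, 106.7]
tcp_rot: [-0.706, 0.045, -0.045, 0.706]
force: [0.1, 0.8, -0.2]
grip_width: 0.597
```

```bash
python3 -c "
from h import *
go(472.5,-324.8,280,np.degrees(-.129))
"
```

```text
pos [609.5  72.4 106.7] t 18.25 jaw angle -7.32 toolx [ 0.992 -0.127  0.   ] tooly [ 0.  0. -1.] grip 0.597 F [ 0.1  0.8 -0.2] q [0.02 0.7  1.55 0.   0.9  0.15]
tool delta mm [ -85.2 -173.3 -411.5] twist deg 0.07
delta in axes after the twist [ -84.7 -173.3 -411.5] toolx after [ 0.992 -0.129  0.   ] toolz [0.129 0.992 0.   ]
```

Emit:
move_arm([
  {"jaw":0,"tx":0,"ty":-0.005,"tz":0,"twist":0},
  {"jaw":0,"tx":0,"ty":-0.015,"tz":0,"twist":0},
  {"jaw":0,"tx":0,"ty":-0.025,"tz":0,"twist":0},
  {"jaw":0,"tx":0,"ty":-0.03,"tz":0,"twist":0},
  {"jaw":0,"tx":0,"ty":-0.03,"tz":0,"twist":0},
  {"jaw":0,"tx":0,"ty":-0.03,"tz":0,"twist":0},
  {"jaw":0,"tx":0,"ty":-0.025,"tz":0,"twist":0},
  {"jaw":0,"tx":0,"ty":-0.013,"tz":0,"twist":0},
  {"jaw":0,"tx":0,"ty":0,"tz":0,"twist":0},
], grip_force=20)

```text
t: 19.15
ee_pos: [610.0, 72.5, 281.3]
tcp_rot: [-0.706, 0.044, -0.046, 0.706]
force: [0.2, 0.3, -3.1]
grip_width: 0.599
```

```bash
python3 -c "
from h import *
go(472.5,-324.8,280,np.degrees(-.129))
im=r.camera('scene');crop(im,240,40,430,250,'pics/s12.png',3)
"
```

```text
pos [610.   72.5 281.3] t 19.15 jaw angle -7.32 toolx [ 0.992 -0.127  0.003] tooly [ 0.003  0.    -1.   ] grip 0.599 F [ 0.2  0.3 -3.1] q [0.02 0.49 1.39 0.   1.26 0.15]
tool delta mm [ -85.7    0.9 -411.5] twist deg 0.07
delta in axes after the twist [ -85.2    0.9 -411.7] toolx after [ 0.992 -0.129  0.003] toolz [0.129 0.992 0.   ]
```

View pics/s12.png

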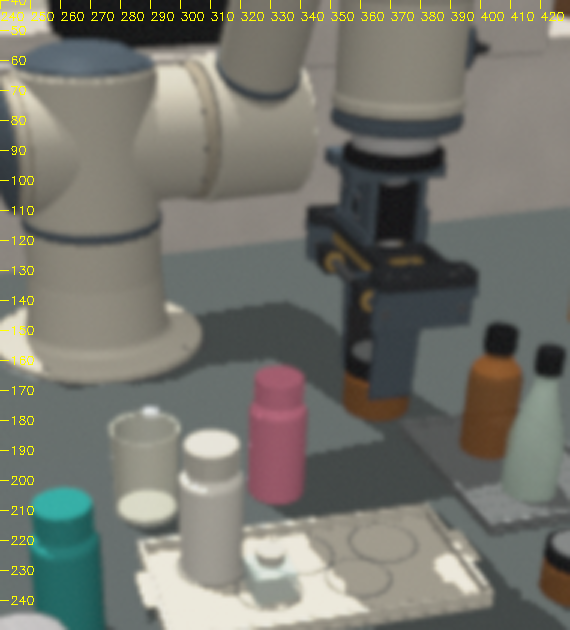

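Emit:
move_arm([
  {"jaw":0,"tx":-0.002,"ty":0,"tz":-0.01,"twist":0},
  {"jaw":0,"tx":-0.005,"ty":0,"tz":-0.025,"twist":0},
  {"jaw":0,"tx":-0.008,"ty":0,"tz":-0.036,"twist":0},
  {"jaw":0,"tx":-0.008,"ty":0,"tz":-0.038,"twist":0},
  {"jaw":0,"tx":-0.008,"ty":0,"tz":-0.038,"twist":0},
  {"jaw":0,"tx":-0.008,"ty":0,"tz":-0.038,"twist":0},
  {"jaw":0,"tx":-0.008,"ty":0,"tz":-0.038,"twist":0},
  {"jaw":0,"tx":-0.008,"ty":0,"tz":-0.038,"twist":0},
  {"jaw":0,"tx":-0.008,"ty":0,"tz":-0.038,"twist":0},
  {"jaw":0,"tx":-0.008,"ty":0,"tz":-0.038,"twist":0},
  {"jaw":0,"tx":-0.008,"ty":0,"tz":-0.038,"twist":0},
  {"jaw":0,"tx":-0.005,"ty":0,"tz":-0.025,"twist":0},
], grip_force=20)

```text
t: 20.4
ee_pos: [473.1, -315.9, 278.2]
tcp_rot: [-0.705, 0.046, -0.045, 0.706]
force: [0.7, 1.4, -1.6]
grip_width: 0.6
```

Emit:
move_arm([
  {"jaw":0,"tx":-0.002,"ty":0,"tz":-0.011,"twist":0},
  {"jaw":0,"tx":0,"ty":0,"tz":0,"twist":0},
  {"jaw":0,"tx":0,"ty":0,"tz":0,"twist":0},
], grip_force=20)

```text
t: 20.7
ee_pos: [471.6, -323.4, 279.0]
tcp_rot: [-0.705, 0.046, -0.045, 0.706]
force: [-0.4, -0.4, -1.8]
grip_width: 0.6
```

```bash
python3 -c "
from h import *
st=r.state()
im=r.camera('wrist');cv2.imwrite('pics/w13.png',im)
go(472.5,-324.8,149,np.degrees(-.129),st)
C=cam('wrist',st);a=np.linspace(0,2*np.pi,9)[:-1]
P=np.c_[472.5+73*np.cos(a),-324.8+73*np.sin(a),0*a+46];print(proj(C,P).round(0).tolist(),proj(C,[[472.5,-324.8,46]]))
im=r.camera('scene');crop(im,140,60,330,260,'pics/s13.png',3)
"
```

```text
pos [ 471.6 -323.4  279. ] t 20.7 jaw angle -7.33 toolx [ 0.992 -0.128 -0.001] tooly [-0.001  0.001 -1.   ] grip 0.6 F [-0.4 -0.4 -1.8] q [-0.71  0.43  1.5   0.    1.21 -0.58]
tool delta mm [  1.2 130.   -1.4] twist deg 0.07
delta in axes after the twist [  1.2 130.   -1.4] toolx after [ 0.992 -0.129 -0.001] toolz [0.129 0.992 0.001]
[[386.0, 179.0], [364.0, 136.0], [315.0, 122.0], [272.0, 148.0], [262.0, 194.0], [287.0, 232.0], [331.0, 243.0], [371.0, 222.0]] [[323.52411508 186.37298261]]
```

View pics/w13.png

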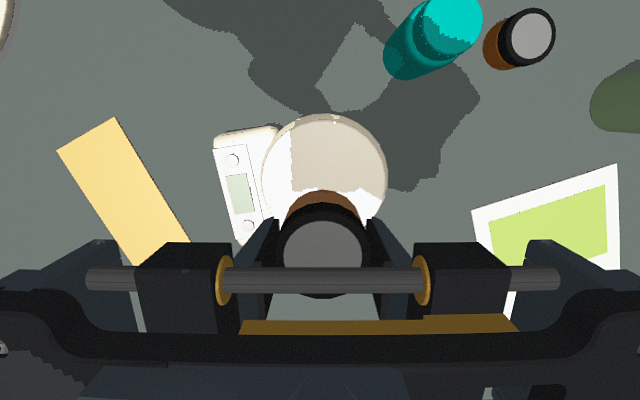

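View pics/s13.png

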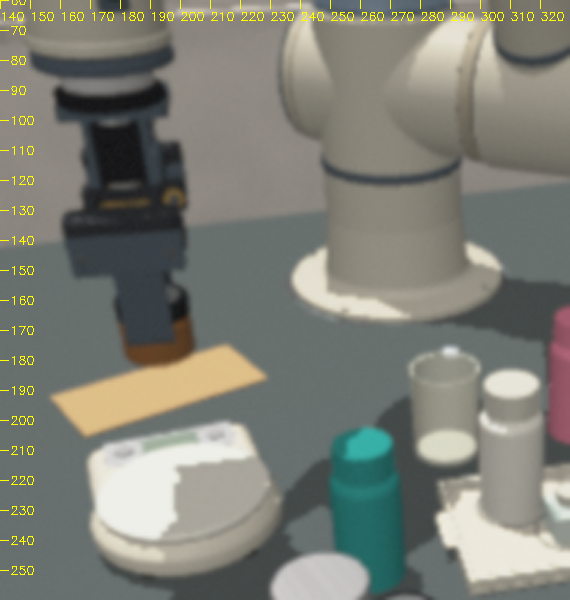

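Emit:
move_arm([
  {"jaw":0,"tx":0,"ty":0.015,"tz":0,"twist":0},
  {"jaw":0,"tx":0,"ty":0.025,"tz":0,"twist":0},
  {"jaw":0,"tx":0,"ty":0.025,"tz":0,"twist":0},
  {"jaw":0,"tx":0,"ty":0.025,"tz":0,"twist":0},
  {"jaw":0,"tx":0,"ty":0.02,"tz":0,"twist":0},
  {"jaw":0,"tx":0,"ty":0.01,"tz":0,"twist":0},
  {"jaw":0,"tx":0,"ty":0.005,"tz":0,"twist":0},
  {"jaw":0,"tx":0,"ty":0.002,"tz":0,"twist":0},
  {"jaw":0,"tx":0,"ty":0,"tz":0,"twist":0},
  {"jaw":0,"tx":0,"ty":0,"tz":0,"twist":0},
], grip_force=20)

```text
t: 21.8
ee_pos: [472.1, -324.4, 153.5]
tcp_rot: [0.706, -0.045, 0.045, -0.705]
force: [0.1, -0.4, -0.8]
grip_width: 0.601
```

Emit:
move_arm([
  {"jaw":0,"tx":0,"ty":0.002,"tz":0.0015,"twist":0},
  {"jaw":0,"tx":0,"ty":0.0015,"tz":0,"twist":0},
  {"jaw":0,"tx":0,"ty":0,"tz":0,"twist":0},
  {"jaw":0,"tx":0,"ty":0,"tz":0,"twist":0},
])

```text
t: 22.2
ee_pos: [471.9, -322.8, 149.2]
tcp_rot: [-0.706, 0.045, -0.045, 0.706]
force: [-0.6, -1.4, -2.1]
grip_width: 0.602
```

```bash
python3 -c "
from h import *
go(472,-322.7,149)
im=r.camera('scene');crop(im,140,100,270,260,'pics/s14.png',4)
im=r.camera('top');crop(im,400,190,480,290,'pics/t14.png',5)
"
```

```text
pos [ 471.9 -322.8  149.2] t 22.2 jaw angle -7.33 toolx [ 0.992 -0.128 -0.   ] tooly [-0.  0. -1.] grip 0.602 F [-0.6 -1.4 -2.1] q [-0.7   0.6   1.63  0.    0.92 -0.58]
tool delta mm [0.1 0.2 0.1] twist deg 0
delta in axes after the twist [0.1 0.2 0.1] toolx after [ 0.992 -0.128 -0.   ] toolz [0.128 0.992 0.   ]
```

View pics/s14.png

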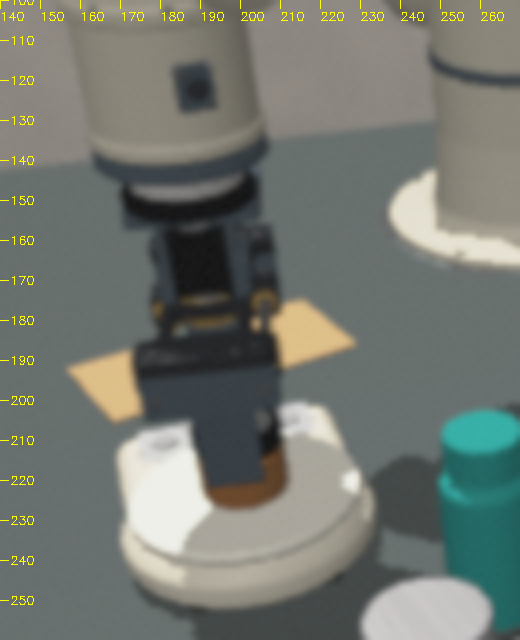

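Emit:
move_arm([
  {"jaw":0,"tx":0,"ty":0.001,"tz":0,"twist":0},
  {"jaw":0,"tx":0,"ty":0,"tz":0,"twist":0},
  {"jaw":0,"tx":0,"ty":0,"tz":0,"twist":0},
])

```text
t: 22.6
ee_pos: [472.0, -322.9, 148.7]
tcp_rot: [0.706, -0.045, 0.045, -0.706]
force: [-2.4, 1.0, 6.5]
grip_width: 0.601
```

Contact; release and rise.

Emit:
move_arm([
  {"jaw":0.8,"tx":0,"ty":0,"tz":0,"twist":0},
  {"jaw":1,"tx":0,"ty":0,"tz":0,"twist":0},
  {"jaw":1,"tx":0,"ty":0,"tz":0,"twist":0},
  {"jaw":1,"tx":0,"ty":0,"tz":0,"twist":0},
  {"jaw":1,"tx":0,"ty":-0.01,"tz":0,"twist":0},
  {"jaw":1,"tx":0,"ty":-0.025,"tz":0,"twist":0},
  {"jaw":1,"tx":0,"ty":-0.03,"tz":0,"twist":0},
  {"jaw":1,"tx":0,"ty":-0.03,"tz":0,"twist":0},
  {"jaw":1,"tx":0,"ty":-0.03,"tz":0,"twist":0},
  {"jaw":1,"tx":0,"ty":-0.02,"tz":0,"twist":0},
  {"jaw":1,"tx":0,"ty":0,"tz":0,"twist":0},
])

```text
t: 23.7
ee_pos: [472.8, -323.4, 296.8]
tcp_rot: [0.707, -0.044, 0.047, -0.705]
force: [-0.7, -0.2, -1.0]
grip_width: 0.998
```

```bash
python3 -c "
from h import *
st=r.state();im=r.camera('wrist');crop(im,200,90,400,340,'pics/w15.png',3,20)
go(441.1,315.1,290,np.degrees(-.129),st)
C=cam('wrist',st);a=np.linspace(0,2*np.pi,9)[:-1]
P=np.c_[472.5+73*np.cos(a),-324.8+73*np.sin(a),0*a+46];print(proj(C,P).round(0).tolist(),proj(C,[[472.5,-324.8,46],[472.5,-324.8,96]]))
im=r.camera('scene');crop(im,160,150,250,270,'pics/s15.png',5)
im=r.camera('top');crop(im,400,190,480,290,'pics/t15.png',6)
"
```

```text
pos [ 472.8 -323.4  296.8] t 23.7 jaw angle -7.32 toolx [ 0.992 -0.127  0.004] tooly [ 0.004 -0.003 -1.   ] grip 0.998 F [-0.7 -0.2 -1. ] q [-0.7   0.41  1.47 -0.    1.25 -0.58]
tool delta mm [-112.8    4.5  629.3] twist deg 0.07
delta in axes after the twist [-113.6    4.5  629.1] toolx after [ 0.992 -0.129  0.004] toolz [ 0.129  0.992 -0.003]
[[381.0, 175.0], [359.0, 134.0], [313.0, 121.0], [272.0, 146.0], [263.0, 190.0], [287.0, 226.0], [329.0, 237.0], [367.0, 216.0]] [[321.40080294 182.27776044]
 [321.52125435 193.04446423]]
```

View pics/w15.png

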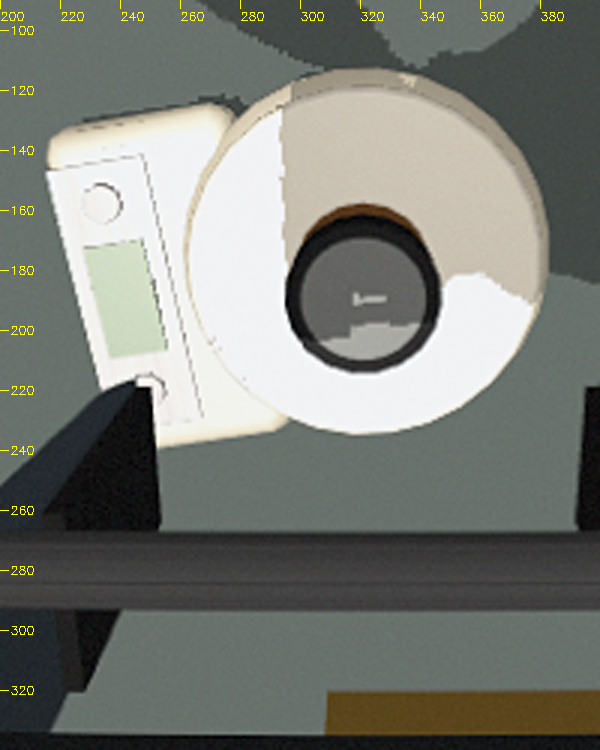

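View pics/s15.png

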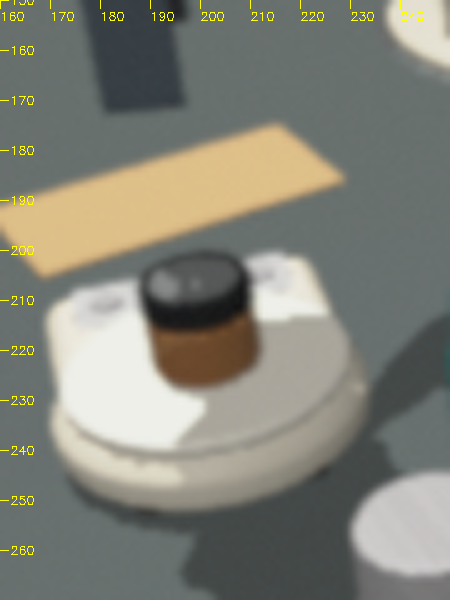

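View pics/t15.png

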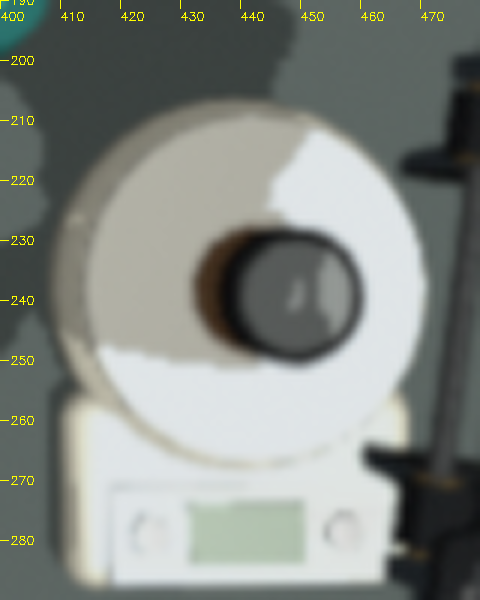

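```bash
python3 -c "
from h import *
C=cam('top');print(onz(C,[[449.6,239.2]],96),onz(C,[[442.5,238.7]],46))"
```

```text
[[ 473.89967294 -324.43987532   96.        ]] [[ 472.53105389 -324.83042652   46.        ]]
```

Emit:
move_arm([
  {"jaw":1,"tx":-0.002,"ty":0,"tz":0.012,"twist":0},
  {"jaw":1,"tx":-0.005,"ty":0,"tz":0.03,"twist":0},
  {"jaw":1,"tx":-0.007,"ty":0,"tz":0.04,"twist":0},
  {"jaw":1,"tx":-0.007,"ty":0,"tz":0.04,"twist":0},
  {"jaw":1,"tx":-0.007,"ty":0,"tz":0.04,"twist":0},
  {"jaw":1,"tx":-0.007,"ty":0,"tz":0.04,"twist":0},
  {"jaw":1,"tx":-0.007,"ty":0,"tz":0.04,"twist":0},
  {"jaw":1,"tx":-0.007,"ty":0,"tz":0.04,"twist":0},
  {"jaw":1,"tx":-0.007,"ty":0,"tz":0.04,"twist":0},
  {"jaw":1,"tx":-0.007,"ty":0,"tz":0.04,"twist":0},
  {"jaw":1,"tx":-0.007,"ty":0,"tz":0.04,"twist":0},
  {"jaw":1,"tx":-0.007,"ty":0,"tz":0.04,"twist":0},
])

```text
t: 25.05
ee_pos: [450.6, 127.5, 292.6]
tcp_rot: [0.706, -0.046, 0.045, -0.706]
force: [1.5, 0.1, 0.5]
grip_width: 1.003
```

Emit:
move_arm([
  {"jaw":1,"tx":-0.007,"ty":0,"tz":0.04,"twist":0},
  {"jaw":1,"tx":-0.007,"ty":0,"tz":0.04,"twist":0},
  {"jaw":1,"tx":-0.007,"ty":0,"tz":0.04,"twist":0},
  {"jaw":1,"tx":-0.007,"ty":0,"tz":0.036,"twist":0},
  {"jaw":1,"tx":-0.005,"ty":0,"tz":0.022,"twist":0},
  {"jaw":1,"tx":-0.003,"ty":0,"tz":0.009,"twist":0},
  {"jaw":0.7,"tx":0,"ty":0,"tz":0,"twist":0},
  {"jaw":0.7,"tx":0,"ty":0,"tz":0,"twist":0},
])

```text
t: 25.85
ee_pos: [439.7, 314.7, 292.9]
tcp_rot: [0.706, -0.045, 0.045, -0.705]
force: [1.0, -0.3, -1.3]
grip_width: 0.857
```

```bash
python3 -c "
from h import *
go(441.1,315.1,198.5,np.degrees(-.129))
"
```

```text
pos [439.7 314.7 292.9] t 25.85 jaw angle -7.32 toolx [ 0.992 -0.127 -0.001] tooly [-0.001 -0.001 -1.   ] grip 0.857 F [ 1.  -0.3 -1.3] q [ 0.51  0.38  1.55 -0.    1.22  0.64]
tool delta mm [ 1.4 94.3  0.6] twist deg 0.07
delta in axes after the twist [ 1.4 94.3  0.7] toolx after [ 0.992 -0.129 -0.001] toolz [ 0.129  0.992 -0.001]
```

Emit:
move_arm([
  {"jaw":0.7,"tx":0.001,"ty":0.01,"tz":0,"twist":0},
  {"jaw":0.7,"tx":0,"ty":0.02,"tz":0,"twist":0},
  {"jaw":0.7,"tx":0,"ty":0.02,"tz":0,"twist":0},
  {"jaw":0.7,"tx":0,"ty":0.02,"tz":0,"twist":0},
  {"jaw":0.7,"tx":0,"ty":0.015,"tz":0,"twist":0},
  {"jaw":0.7,"tx":0,"ty":0.006,"tz":0,"twist":0},
  {"jaw":0.7,"tx":0,"ty":0.002,"tz":0,"twist":0},
  {"jaw":0.7,"tx":0,"ty":0,"tz":0,"twist":0},
  {"jaw":0.7,"tx":0,"ty":0,"tz":0,"twist":0},
])

```text
t: 26.75
ee_pos: [441.4, 315.4, 200.8]
tcp_rot: [-0.705, 0.045, -0.046, 0.706]
force: [-0.1, 0.1, -0.9]
grip_width: 0.699
```

```bash
python3 -c "
from h import *
go(441.1,315.1,198.2,np.degrees(-.129))
im=r.camera('wrist');crop(im,220,180,420,340,'pics/w16.png',4,20)
"
```

```text
pos [441.4 315.4 200.8] t 26.75 jaw angle -7.33 toolx [ 0.992 -0.128  0.001] tooly [ 0.001  0.    -1.   ] grip 0.699 F [-0.1  0.1 -0.9] q [ 0.51  0.49  1.66 -0.    0.99  0.64]
tool delta mm [-0.2  2.6 -0.3] twist deg 0.06
delta in axes after the twist [-0.2  2.6 -0.3] toolx after [ 0.992 -0.129  0.001] toolz [0.129 0.992 0.001]
```

View pics/w16.png

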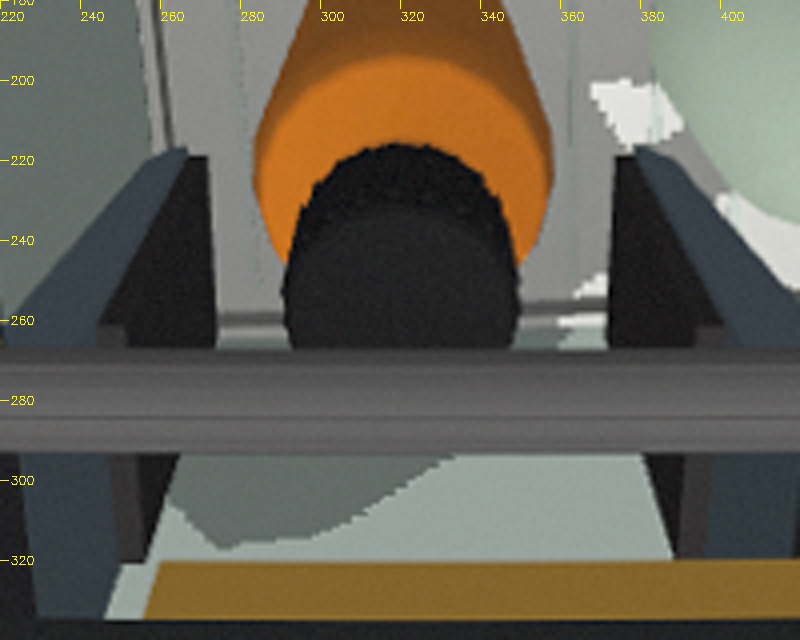

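Centred on the cap (columns 291–349 between pads 272–372). Close and lift.

Emit:
move_arm([
  {"jaw":0.7,"tx":0,"ty":0.002,"tz":0,"twist":0},
  {"jaw":0,"tx":0,"ty":0,"tz":0,"twist":0},
  {"jaw":0,"tx":0,"ty":0,"tz":0,"twist":0},
  {"jaw":0,"tx":0,"ty":0,"tz":0,"twist":0},
  {"jaw":0,"tx":0,"ty":0,"tz":0,"twist":0},
  {"jaw":0,"tx":0,"ty":0,"tz":0,"twist":0},
  {"jaw":0,"tx":0,"ty":0,"tz":0,"twist":0},
  {"jaw":0,"tx":0,"ty":0,"tz":0,"twist":0},
  {"jaw":0,"tx":0,"ty":0,"tz":0,"twist":0},
], grip_force=28)

```text
t: 27.7
ee_pos: [441.0, 315.4, 198.2]
tcp_rot: [0.706, -0.045, 0.045, -0.706]
force: [-1.7, -0.5, 0.5]
grip_width: 0.358
```

```bash
python3 -c "
from h import *
go(556.6,37.9,268,np.degrees(-.129))
"
```

```text
pos [441.  315.4 198.2] t 27.7 jaw angle -7.32 toolx [ 0.992 -0.127 -0.   ] tooly [-0. -0. -1.] grip 0.358 F [-1.7 -0.5  0.5] q [0.51 0.49 1.66 0.   0.99 0.64]
tool delta mm [ 150.   -69.8 -260.5] twist deg 0.07
delta in axes after the twist [ 150.3  -69.8 -260.3] toolx after [ 0.992 -0.129 -0.   ] toolz [ 0.129  0.992 -0.   ]
```

Grip holds at the cap width. Lift 70, then reverse the same path.

Emit:
move_arm([
  {"jaw":0,"tx":0,"ty":-0.005,"tz":0,"twist":0},
  {"jaw":0,"tx":0,"ty":-0.015,"tz":0,"twist":0},
  {"jaw":0,"tx":0,"ty":-0.02,"tz":0,"twist":0},
  {"jaw":0,"tx":0,"ty":-0.02,"tz":0,"twist":0},
  {"jaw":0,"tx":0.005,"ty":-0.01,"tz":-0.01,"twist":0},
  {"jaw":0,"tx":0.012,"ty":0,"tz":-0.02,"twist":0},
  {"jaw":0,"tx":0.017,"ty":0,"tz":-0.03,"twist":0},
  {"jaw":0,"tx":0.017,"ty":0,"tz":-0.03,"twist":0},
  {"jaw":0,"tx":0.017,"ty":0,"tz":-0.03,"twist":0},
  {"jaw":0,"tx":0.017,"ty":0,"tz":-0.03,"twist":0},
  {"jaw":0,"tx":0.017,"ty":0,"tz":-0.03,"twist":0},
  {"jaw":0,"tx":0.017,"ty":0,"tz":-0.03,"twist":0},
], grip_force=28)

```text
t: 28.9
ee_pos: [532.4, 89.8, 268.0]
tcp_rot: [0.706, -0.045, 0.045, -0.706]
force: [0.2, 0.4, -2.7]
grip_width: 0.359
```

Emit:
move_arm([
  {"jaw":0,"tx":0.016,"ty":0,"tz":-0.025,"twist":0},
  {"jaw":0,"tx":0.01,"ty":0,"tz":-0.016,"twist":0},
  {"jaw":0,"tx":0.005,"ty":0,"tz":-0.009,"twist":0},
  {"jaw":0,"tx":0,"ty":0,"tz":0,"twist":0},
  {"jaw":0,"tx":0,"ty":0,"tz":0,"twist":0},
], grip_force=28)

```text
t: 29.4
ee_pos: [556.2, 38.7, 268.0]
tcp_rot: [-0.706, 0.045, -0.045, 0.706]
force: [-0.7, 0.6, -2.3]
grip_width: 0.358
```

```bash
python3 -c "
from h import *
go(556.6,37.9,200,np.degrees(-.129))
im=r.camera('scene');crop(im,270,80,430,250,'pics/s17.png',4)
"
```

```text
pos [556.2  38.7 268. ] t 29.4 jaw angle -7.33 toolx [ 0.992 -0.128 -0.001] tooly [-0.001  0.    -1.   ] grip 0.358 F [-0.7  0.6 -2.3] q [-0.04  0.42  1.54  0.    1.17  0.09]
tool delta mm [ 0.6 68.  -0.8] twist deg 0.06
delta in axes after the twist [ 0.6 68.  -0.8] toolx after [ 0.992 -0.129 -0.001] toolz [0.129 0.992 0.   ]
```

View pics/s17.png

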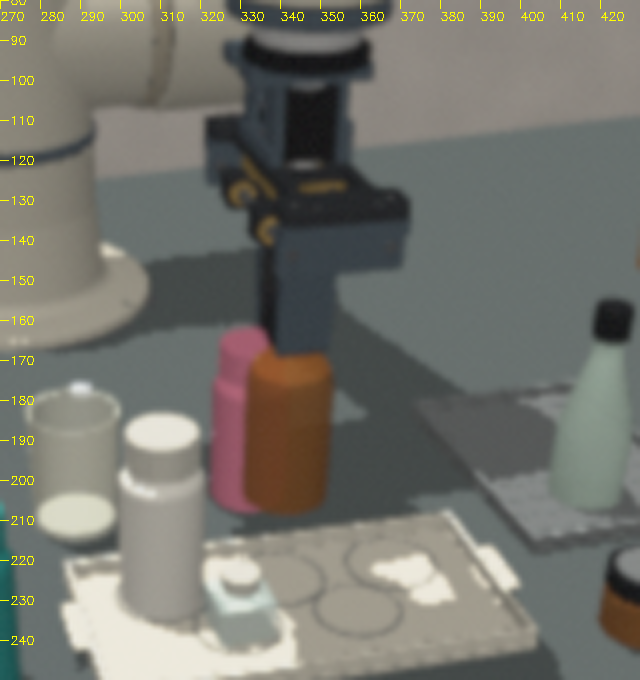

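Emit:
move_arm([
  {"jaw":0,"tx":0,"ty":0.015,"tz":-0.001,"twist":0},
  {"jaw":0,"tx":0,"ty":0.02,"tz":0,"twist":0},
  {"jaw":0,"tx":0,"ty":0.015,"tz":0,"twist":0},
  {"jaw":0,"tx":0,"ty":0.01,"tz":0,"twist":0},
  {"jaw":0,"tx":0,"ty":0.005,"tz":0,"twist":0},
  {"jaw":0,"tx":0,"ty":0.003,"tz":0,"twist":0},
  {"jaw":0,"tx":0,"ty":0,"tz":0,"twist":0},
  {"jaw":0,"tx":0,"ty":0,"tz":0,"twist":0},
  {"jaw":0,"tx":0,"ty":0,"tz":0,"twist":0},
])

```text
t: 30.35
ee_pos: [556.8, 37.4, 200.7]
tcp_rot: [-0.706, 0.045, -0.045, 0.706]
force: [-0.6, 0.8, -3.1]
grip_width: 0.359
```

Emit:
move_arm([
  {"jaw":0,"tx":0,"ty":0.0015,"tz":0.0005,"twist":0},
  {"jaw":0,"tx":0,"ty":0.001,"tz":0,"twist":0},
  {"jaw":0,"tx":0,"ty":0,"tz":0,"twist":0},
  {"jaw":0,"tx":0,"ty":0,"tz":0,"twist":0},
])

```text
t: 30.75
ee_pos: [556.8, 37.9, 198.2]
tcp_rot: [-0.706, 0.045, -0.045, 0.706]
force: [-1.7, -0.6, 4.9]
grip_width: 0.359
```

Contact at the original height; release and rise.

Emit:
move_arm([
  {"jaw":0.5,"tx":0,"ty":0,"tz":0,"twist":0},
  {"jaw":0.8,"tx":0,"ty":0,"tz":0,"twist":0},
  {"jaw":1,"tx":0,"ty":0,"tz":0,"twist":0},
  {"jaw":1,"tx":0,"ty":0,"tz":0,"twist":0},
  {"jaw":1,"tx":0,"ty":-0.01,"tz":0,"twist":0},
  {"jaw":1,"tx":0,"ty":-0.02,"tz":0,"twist":0},
  {"jaw":1,"tx":0,"ty":-0.02,"tz":0,"twist":0},
  {"jaw":1,"tx":0,"ty":-0.02,"tz":0,"twist":0},
  {"jaw":1,"tx":0,"ty":-0.02,"tz":0,"twist":0},
  {"jaw":1,"tx":0,"ty":0,"tz":0,"twist":0},
])

```text
t: 31.75
ee_pos: [557.7, 37.9, 290.9]
tcp_rot: [-0.706, 0.043, -0.047, 0.706]
force: [0.2, -0.7, -0.1]
grip_width: 1.0
```

```bash
python3 -c "
from h import *
go(531,306.5,288,np.degrees(-.129))
im=r.camera('scene');crop(im,270,80,430,250,'pics/s18.png',4)
im=r.camera('top');crop(im,140,140,370,280,'pics/t18.png',3)
"
```

```text
pos [557.7  37.9 290.9] t 31.75 jaw angle -7.32 toolx [ 0.992 -0.127  0.005] tooly [ 0.005 -0.    -1.   ] grip 1.0 F [ 0.2 -0.7 -0.1] q [-0.04  0.4   1.52  0.    1.22  0.09]
tool delta mm [-60.7   2.8 263. ] twist deg 0.07
delta in axes after the twist [-61.    2.8 263. ] toolx after [ 0.992 -0.129  0.005] toolz [0.129 0.992 0.   ]
```

View pics/s18.png

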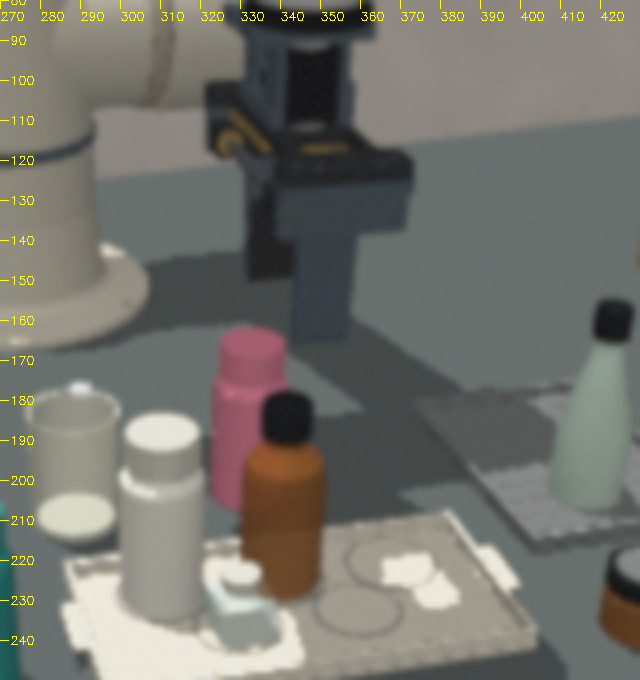

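View pics/t18.png

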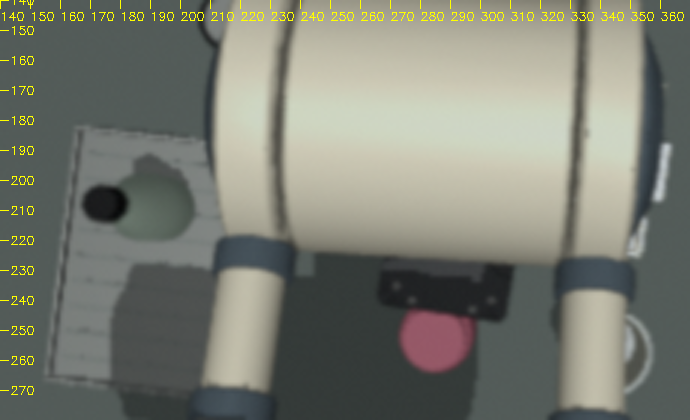

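Emit:
move_arm([
  {"jaw":1,"tx":-0.004,"ty":0,"tz":0.018,"twist":0},
  {"jaw":1,"tx":-0.007,"ty":0,"tz":0.032,"twist":0},
  {"jaw":1,"tx":-0.008,"ty":0,"tz":0.034,"twist":0},
  {"jaw":1,"tx":-0.008,"ty":0,"tz":0.034,"twist":0},
  {"jaw":1,"tx":-0.008,"ty":0,"tz":0.034,"twist":0},
  {"jaw":1,"tx":-0.008,"ty":0,"tz":0.034,"twist":0},
  {"jaw":1,"tx":-0.008,"ty":0,"tz":0.034,"twist":0},
  {"jaw":1,"tx":-0.006,"ty":0,"tz":0.028,"twist":0},
  {"jaw":1,"tx":-0.003,"ty":0,"tz":0.015,"twist":0},
  {"jaw":0.7,"tx":0,"ty":0,"tz":0,"twist":0},
  {"jaw":0.7,"tx":0,"ty":0,"tz":0,"twist":0},
])

```text
t: 32.95
ee_pos: [530.5, 305.8, 287.2]
tcp_rot: [0.706, -0.045, 0.045, -0.705]
force: [-0.2, 0.2, -0.6]
grip_width: 0.854
```

```bash
python3 -c "
from h import *
go(531,306.5,212,np.degrees(-.129))
"
```

```text
pos [530.5 305.8 287.2] t 32.95 jaw angle -7.31 toolx [ 0.992 -0.127 -0.001] tooly [-0.001 -0.001 -1.   ] grip 0.854 F [-0.2  0.2 -0.6] q [ 0.43  0.48  1.38 -0.    1.28  0.55]
tool delta mm [ 0.4 75.2  0.9] twist deg 0.08
delta in axes after the twist [ 0.4 75.2  0.9] toolx after [ 0.992 -0.129 -0.001] toolz [ 0.129  0.992 -0.001]
```

Emit:
move_arm([
  {"jaw":0.7,"tx":0,"ty":0.01,"tz":0.001,"twist":0},
  {"jaw":0.7,"tx":0,"ty":0.02,"tz":0,"twist":0},
  {"jaw":0.7,"tx":0,"ty":0.02,"tz":0,"twist":0},
  {"jaw":0.7,"tx":0,"ty":0.015,"tz":0,"twist":0},
  {"jaw":0.7,"tx":0,"ty":0.006,"tz":0,"twist":0},
  {"jaw":0.7,"tx":0,"ty":0.002,"tz":0,"twist":0},
  {"jaw":0.7,"tx":0,"ty":0,"tz":0,"twist":0},
  {"jaw":0.7,"tx":0,"ty":0,"tz":0,"twist":0},
])

```text
t: 33.75
ee_pos: [531.1, 307.4, 215.4]
tcp_rot: [-0.705, 0.045, -0.046, 0.706]
force: [-0.4, 0.3, 0.3]
grip_width: 0.701
```

```bash
python3 -c "
from h import *
go(531,306.6,211.1,np.degrees(-.129))
im=r.camera('wrist');crop(im,220,180,420,340,'pics/w19.png',4,20)
"
```

```text
pos [531.1 307.4 215.4] t 33.75 jaw angle -7.34 toolx [ 0.992 -0.128  0.001] tooly [ 0.001  0.    -1.   ] grip 0.701 F [-0.4  0.3  0.3] q [0.43 0.56 1.46 0.   1.12 0.56]
tool delta mm [-0.   4.3 -0.8] twist deg 0.06
delta in axes after the twist [-0.   4.3 -0.8] toolx after [ 0.992 -0.129  0.001] toolz [0.129 0.992 0.001]
```

View pics/w19.png

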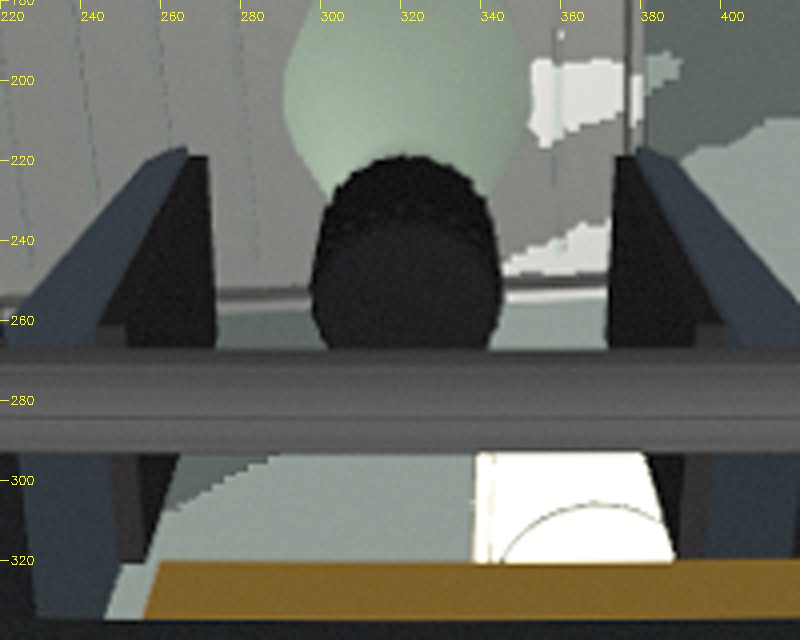

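Centred. Lower to 211.5 and close.

Emit:
move_arm([
  {"jaw":0.7,"tx":0,"ty":0.003,"tz":-0.001,"twist":0},
  {"jaw":0,"tx":0,"ty":0.001,"tz":0,"twist":0},
  {"jaw":0,"tx":0,"ty":0,"tz":0,"twist":0},
  {"jaw":0,"tx":0,"ty":0,"tz":0,"twist":0},
  {"jaw":0,"tx":0,"ty":0,"tz":0,"twist":0},
  {"jaw":0,"tx":0,"ty":0,"tz":0,"twist":0},
  {"jaw":0,"tx":0,"ty":0,"tz":0,"twist":0},
  {"jaw":0,"tx":0,"ty":0,"tz":0,"twist":0},
  {"jaw":0,"tx":0,"ty":0,"tz":0,"twist":0},
  {"jaw":0,"tx":0,"ty":0,"tz":0,"twist":0},
], grip_force=25)

```text
t: 34.8
ee_pos: [530.6, 306.4, 210.8]
tcp_rot: [-0.706, 0.045, -0.045, 0.706]
force: [-0.3, -0.2, 1.1]
grip_width: 0.285
```

```bash
python3 -c "
from h import *
go(567.1,119.2,281,np.degrees(-.129))
"
```

```text
pos [530.6 306.4 210.8] t 34.8 jaw angle -7.32 toolx [ 0.992 -0.127  0.   ] tooly [ 0.  0. -1.] grip 0.285 F [-0.3 -0.2  1.1] q [0.43 0.56 1.47 0.   1.11 0.55]
tool delta mm [  60.   -70.2 -181. ] twist deg 0.07
delta in axes after the twist [  60.3  -70.2 -181. ] toolx after [ 0.992 -0.129  0.   ] toolz [0.129 0.992 0.   ]
```

Emit:
move_arm([
  {"jaw":0,"tx":0,"ty":-0.005,"tz":0,"twist":0},
  {"jaw":0,"tx":0,"ty":-0.015,"tz":0,"twist":0},
  {"jaw":0,"tx":0,"ty":-0.02,"tz":0,"twist":0},
  {"jaw":0,"tx":0,"ty":-0.02,"tz":0,"twist":0},
  {"jaw":0,"tx":0.003,"ty":-0.01,"tz":-0.01,"twist":0},
  {"jaw":0,"tx":0.007,"ty":0,"tz":-0.02,"twist":0},
  {"jaw":0,"tx":0.01,"ty":0,"tz":-0.03,"twist":0},
  {"jaw":0,"tx":0.01,"ty":0,"tz":-0.03,"twist":0},
  {"jaw":0,"tx":0.01,"ty":0,"tz":-0.03,"twist":0},
  {"jaw":0,"tx":0.01,"ty":0,"tz":-0.03,"twist":0},
  {"jaw":0,"tx":0.007,"ty":0,"tz":-0.021,"twist":0},
  {"jaw":0,"tx":0.003,"ty":0,"tz":-0.01,"twist":0},
], grip_force=25)

```text
t: 36.0
ee_pos: [567.1, 116.8, 280.4]
tcp_rot: [0.706, -0.046, 0.046, -0.705]
force: [-0.9, 1.3, -3.2]
grip_width: 0.281
```

Emit:
move_arm([
  {"jaw":0,"tx":0,"ty":0,"tz":0,"twist":0},
  {"jaw":0,"tx":0,"ty":0,"tz":0,"twist":0},
], grip_force=25)

```text
t: 36.2
ee_pos: [566.8, 119.6, 280.6]
tcp_rot: [-0.706, 0.045, -0.045, 0.706]
force: [0.7, 1.5, -4.1]
grip_width: 0.284
```

```bash
python3 -c "
from h import *
go(567.1,119.2,211,np.degrees(-.129))
im=r.camera('scene');crop(im,270,80,430,250,'pics/s20.png',4)
"
```

```text
pos [566.8 119.6 280.6] t 36.2 jaw angle -7.33 toolx [ 0.992 -0.128 -0.   ] tooly [-0.  0. -1.] grip 0.284 F [ 0.7  1.5 -4.1] q [0.1  0.44 1.48 0.   1.22 0.23]
tool delta mm [ 0.3 69.6 -0.4] twist deg 0.06
delta in axes after the twist [ 0.3 69.6 -0.4] toolx after [ 0.992 -0.129 -0.   ] toolz [0.129 0.992 0.   ]
```

View pics/s20.png

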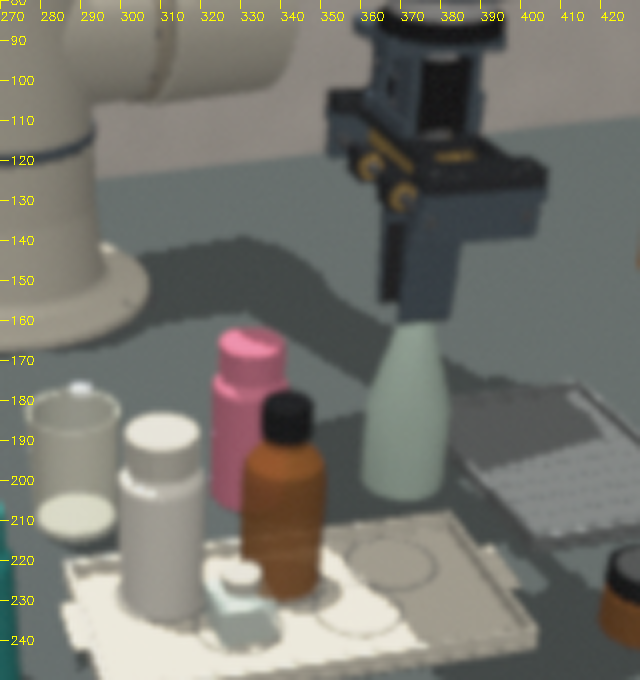

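Emit:
move_arm([
  {"jaw":0,"tx":0,"ty":0.015,"tz":0,"twist":0},
  {"jaw":0,"tx":0,"ty":0.02,"tz":0,"twist":0},
  {"jaw":0,"tx":0,"ty":0.015,"tz":0,"twist":0},
  {"jaw":0,"tx":0,"ty":0.01,"tz":0,"twist":0},
  {"jaw":0,"tx":0,"ty":0.004,"tz":0,"twist":0},
  {"jaw":0,"tx":0,"ty":0.002,"tz":0,"twist":0},
  {"jaw":0,"tx":0,"ty":0,"tz":0,"twist":0},
  {"jaw":0,"tx":0,"ty":0,"tz":0,"twist":0},
  {"jaw":0,"tx":0,"ty":0,"tz":0,"twist":0},
])

```text
t: 37.15
ee_pos: [567.3, 119.2, 215.2]
tcp_rot: [-0.706, 0.045, -0.045, 0.706]
force: [-0.6, -0.1, -3.2]
grip_width: 0.281
```

Emit:
move_arm([
  {"jaw":0,"tx":0,"ty":0.002,"tz":0,"twist":0},
  {"jaw":0,"tx":0,"ty":0.0015,"tz":0,"twist":0},
  {"jaw":0,"tx":0,"ty":0.0008,"tz":0,"twist":0},
  {"jaw":0,"tx":0,"ty":0,"tz":0,"twist":0},
  {"jaw":0,"tx":0,"ty":0,"tz":0,"twist":0},
])

```text
t: 37.65
ee_pos: [567.2, 119.2, 210.7]
tcp_rot: [-0.706, 0.045, -0.045, 0.706]
force: [-1.2, 0.1, 5.4]
grip_width: 0.283
```

Contact. Release, rise.

Emit:
move_arm([
  {"jaw":0.5,"tx":0,"ty":0,"tz":0,"twist":0},
  {"jaw":0.8,"tx":0,"ty":0,"tz":0,"twist":0},
  {"jaw":1,"tx":0,"ty":0,"tz":0,"twist":0},
  {"jaw":1,"tx":0,"ty":0,"tz":0,"twist":0},
  {"jaw":1,"tx":0,"ty":-0.01,"tz":0,"twist":0},
  {"jaw":1,"tx":0,"ty":-0.02,"tz":0,"twist":0},
  {"jaw":1,"tx":0,"ty":-0.03,"tz":0,"twist":0},
  {"jaw":1,"tx":0,"ty":-0.03,"tz":0,"twist":0},
  {"jaw":1,"tx":0,"ty":-0.01,"tz":0,"twist":0},
  {"jaw":1,"tx":-0.01,"ty":0,"tz":0.02,"twist":0},
  {"jaw":1,"tx":-0.02,"ty":0,"tz":0.035,"twist":0},
  {"jaw":1,"tx":-0.02,"ty":0,"tz":0.035,"twist":0},
])

```text
t: 38.85
ee_pos: [528.5, 215.5, 310.7]
tcp_rot: [-0.706, 0.046, -0.046, 0.706]
force: [1.6, 0.5, -0.3]
grip_width: 0.998
```

Emit:
move_arm([
  {"jaw":1,"tx":-0.02,"ty":0,"tz":0.035,"twist":0},
  {"jaw":1,"tx":-0.02,"ty":0,"tz":0.035,"twist":0},
  {"jaw":1,"tx":-0.02,"ty":0,"tz":0.035,"twist":0},
  {"jaw":1,"tx":-0.02,"ty":0,"tz":0.035,"twist":0},
  {"jaw":1,"tx":-0.01,"ty":0,"tz":0.02,"twist":0},
  {"jaw":1,"tx":0,"ty":0,"tz":0,"twist":0},
  {"jaw":1,"tx":0,"ty":0,"tz":0,"twist":0},
])

```text
t: 39.55
ee_pos: [459.8, 385.0, 310.3]
tcp_rot: [0.706, -0.045, 0.045, -0.706]
force: [0.5, -0.8, 0.3]
grip_width: 0.998
```

```bash
python3 -c "
from h import *
go(567.1,119.2,211)
im=r.camera('scene');cv2.imwrite('pics/s21.png',im)
im=r.camera('top');cv2.imwrite('pics/t21f.png',im);crop(im,235,145,370,230,'pics/t21.png',6)
"
```

```text
pos [459.8 385.  310.3] t 39.55 jaw angle -7.27 toolx [ 0.992 -0.126 -0.   ] tooly [-0. -0. -1.] grip 0.998 F [ 0.5 -0.8  0.3] q [ 0.6   0.44  1.39 -0.    1.31  0.72]
tool delta mm [ 140.    99.4 -250.1] twist deg 0
delta in axes after the twist [ 140.    99.4 -250.1] toolx after [ 0.992 -0.126 -0.   ] toolz [ 0.126  0.992 -0.   ]
```

View pics/s21.png

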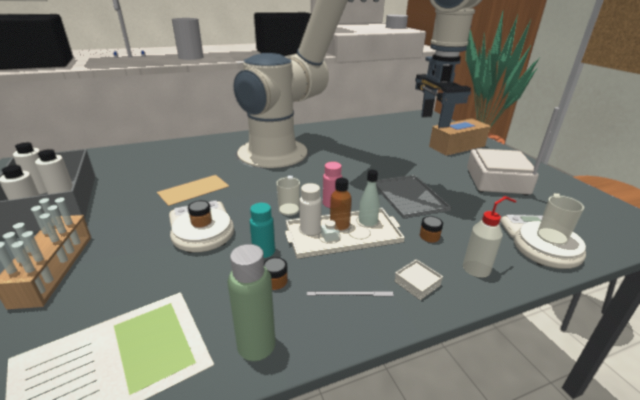

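View pics/t21.png

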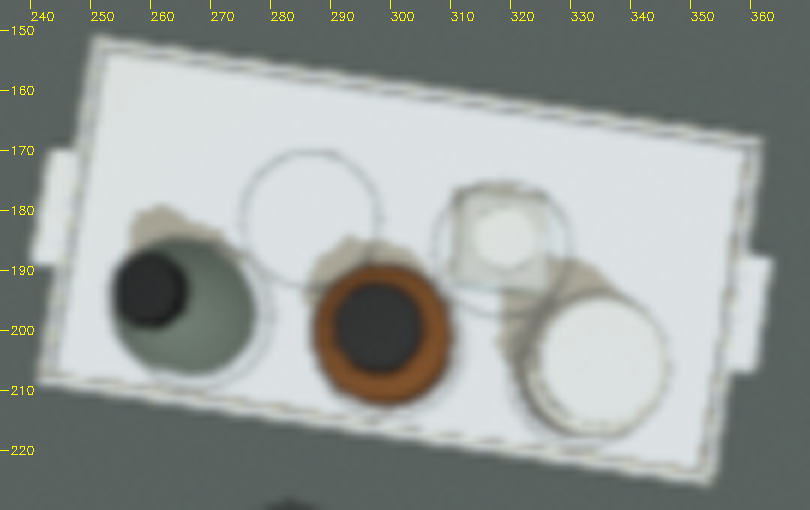

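View pics/t21f.png

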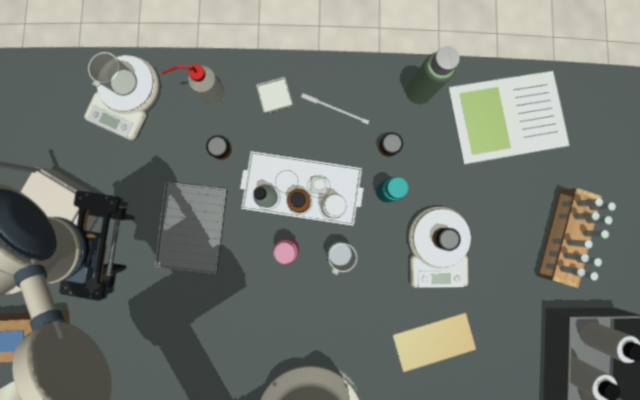

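```bash
python3 -c "
from plant import r
print(r.state()['qd'].round(3)); print(r.finish_job())"
```

```text
[-0.008 -0.001  0.     0.002  0.    -0.001]
the job is handed in; nothing more can be done
None
```

I moved the conical and amber bottles by their caps to the drip tray. Then I set the squat jar on the balance pan and put both bottles back on their spots. I handed the job in at about 40 s of the 123 s allowed; no verdict was reported.

- **Jar:** in the top camera its lid centre was about 1.5 mm from the pan centre, and it stood upright.
- **Bottles and the rest:** in the last top picture both returned bottles, the white bottle and the square jar were within about a pixel (roughly 2–3 mm) of the start picture. The beaker looked unmoved and nothing tipped. The arm stood clear and still with the gripper open.
- **Disagreement:** the wrist and scene cameras put things about 3–4 mm further in +y than the top camera. I set the jar and bottles down relative to where I had gripped them, so this offset cancelled out.

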